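# Change the stripped feed wheels of the tag-strip feeder

### The arm

A 6-joint arm with a two-finger parallel gripper is mounted at the origin on the work surface. World frame = base frame: x ahead of the robot, y to its left, z up, the work surface at z = 0. Lengths are in mm, angles in rad, forces in N, time in s.
With the tool pointing down it reaches from about 400 to 925 mm from the base axis. Payload 12.5 kg.
Tool frame: the origin (TCP) lies where the fingers leave the gripper's body, on its centre line; the fingertips stand 78 mm ahead of it and the grasp point (between the pads) lies 59 mm ahead of it; z points along the fingers, y is the direction in which the jaws open and shut (so a half turn about z gives the same grasp; the last joint's range is limited). The gripper opens to 95 mm and grips with 3 to 60 N. Pads are 20 mm wide; open, the fingers measure 119 mm over their backs; the gripper's body (75 mm by 180 mm) begins 59 mm behind the grasp point.
Start: joints at [-1.344, 0.491, 1.559, -0, 1.092, -0.106], TCP at [204.203, -590.71, 292.261] pointing down, gripper open.
Joint ranges: [-3.1, 3.1], [-0.84, 2.19], [0.05, 2.79], [-1.13, 4.28], [0.06, 2.93], [-2.69, 2.69]. Speed limits (rad/s): [2.22, 2.22, 2.79, 3.14, 3.14, 3.14].

### API

Orientations are given as [roll, pitch, yaw] about the fixed x, y, z axes, in that order (R = Rz(yaw) Ry(pitch) Rx(roll)).
In Python, from cell import env, viewer, ticket, search_frame gives the robot as it stands.
- The arm moves only by the shell command python3 -m inch 'ROWS'. ROWS is a JSON object of lists of equal length, an entry for each row: "hand": the opening, from 0 (shut) to 1 (fully open); "delta_pos": the shift along the tool's x, y, z in cm, a list of three; "turn": the turn about the tool's z in rad. A call has 1 to 20 rows; each row shifts and turns the commanded pose from where the row before left it, along the tool's axes as they then stand; what a row does not reach is not made up. A row lasts 1/10 s, in which the tool goes at most 50 mm and 8.59 degrees, less where a joint would pass 70% of its speed; a pose out of reach is approached as far as the arm can. A call is refused whole if a number of a shift passes 5 or a number of a turn 0.15, either way. A call with a gripper value outside its range is refused whole. The fingers move at their own pace and stop on an object; the grip force is fixed at half the most. Time passes only in rows, so rows that do not move let the fingers close. It gives the time, the measured TCP pose, the force and the opening at its end, in the units of the state.
- env.state(): the state, without advancing time (a new reading comes with each control period).
- viewer.read_camera(name): name is "side" or "top"; returns (picture, depth): 384x512x3 uint8, blue, green, red; 384x512 float32, mm along the optical axis (not along the pixel's ray), 0 where there is no reading.
- viewer.get_calibration(name): a dict with "fx", "fy", "cx", "cy" (pixels), "k1" (the pictures are not rectified: a ray, as slopes to the right and down, at radius r is drawn at 1 + k1 r^2 times it, then the intrinsics apply), "T" (4x4, takes a point from camera to world coordinates). Camera axes: x right, y down, z forward; pixel columns grow to the right and rows downward; lengths in mm; the calibration is good to about 2 mm. A picture is of the moment at which its call begins. get_calibration takes no time and is no camera call.
- ticket.job_done(): hands the job in, once; it reports no verdict.
Trained networks look in the newest picture that a camera, given by its name, has taken for a name from the list of things; names that differ only in an ending like _2 or _b are one class to them, and where a whole thing is asked for, a point or a joint stands for the part that bears it (a point fixed in the world has none). Each returns a list of dicts, best first, with "p" (0 to 1); they miss things now and then, are a little off and sometimes report something else, mostly with a low value. They report only what shows in the picture. A call takes as long as a camera call. They do not tell look-alikes from the thing itself.
- search_frame(camera, label): "centre" ([column, row] in pixels, amid what is visible of it).
The state is a dict: "t": time; "joints": joint angles; "qvel": joint speeds; "tau": joint torques, N m; "eef_pos": TCP position; "tcp_rot": TCP orientation; "ft_force": force on the tool from outside, world axes, zero at the start; "moment": the same for the moment, N m; "opening": opening from 0.0 (shut) to 1.0 (fully open).
Only numpy, scipy, OpenCV 4.12 (cv2) and the standard library are available. Lean on these libraries where they do the work, as an engineer would, in place of code of your own. Each camera call takes 0.05 s, during which the arm holds its last target.

### The job

The tag-strip feeder has stripped some of its feed wheels. Slide its clear guard fully open, lift each stripped wheel (teeth torn off on one side) off its shaft into the scrap tray, and put every new feed wheel that stands on the bench on a shaft of its own (any shaft), rocking each about its axis as you lower it until its teeth drop into mesh with the drive gear and it sits fully home. Then slide the guard fully shut, and leave the other things on the bench where they are.

Things in the scene. Friction and masses are not known exactly. Their poses are not given: they have to be found in the camera images.
- feeder: bench-top tag-strip feeder, fixed, grey, 45 mm high to its deck. Origin: at table level under the drive gear's axis; x away from the robot, y along the guard's rails to the parking end. Base spans x +-105, y -110 to 310 mm. Four stub shafts at the corners of an 85 mm square round the drive gear; a motor case 62 mm high on the deck, y 130 to 280 mm, under the guard when open
- guard (a joint): clear guard along its rails, m: 0 = shut (over the gears), 0.200 = fully open (against the stop, over the motor case); moves along the feeder's +y, needs about 3 N, stays where left. A clear tunnel, 196 (x) by 185 mm, top plate 126 to 130 mm above the table, two side walls, open ends; passes 8 mm above wheels that are fully home
- guard_handle (a point): middle of the guard's handle, a dark steel bar 12 mm diameter, 90 mm long, along the feeder's x on two end posts, 35 mm above the guard's top plate (165 mm above the table), over the guard's centre; moves with the guard
- pinion (a joint): turn of the drive gear about the vertical, rad, counter-clockwise from above; a brake holds it (0.9 N m). At 0 one of its teeth points along the feeder's +x
- pinion_top (a point): centre of the top of the drive gear's teeth, 64 mm above the table: dark steel, mid-deck, 16 teeth, pitch dia 64 mm, 71 over tips, teeth 5 mm thick at the pitch circle, 51 to 64 mm above the table, upper ends bevelled; low nut to 73 mm. In mesh there is about 2.5 mm of play at the pitch circle; a wheel out of step rests on these teeth 12 mm above its shoulder
- shaft_1 (a point): stub shaft: fixed upright steel pin 14 mm dia on a 24 mm collar, 60 mm from the drive gear's axis, on its (-x, -y) side in the feeder's frame. Point: on its axis at the collar's top face (the shoulder a wheel's underside rests on), 50 mm above the table; the pin stands 31 mm above it, its last 6 mm tapering to 8 mm dia. Axes as the feeder's
- shaft_2 (a point): stub shaft: fixed upright steel pin 14 mm dia on a 24 mm collar, 60 mm from the drive gear's axis, on its (+x, -y) side in the feeder's frame. Point: on its axis at the collar's top face (the shoulder a wheel's underside rests on), 50 mm above the table; the pin stands 31 mm above it, its last 6 mm tapering to 8 mm dia. Axes as the feeder's
- shaft_3 (a point): stub shaft: fixed upright steel pin 14 mm dia on a 24 mm collar, 60 mm from the drive gear's axis, on its (+x, +y) side in the feeder's frame. Point: on its axis at the collar's top face (the shoulder a wheel's underside rests on), 50 mm above the table; the pin stands 31 mm above it, its last 6 mm tapering to 8 mm dia. Axes as the feeder's
- shaft_4 (a point): stub shaft: fixed upright steel pin 14 mm dia on a 24 mm collar, 60 mm from the drive gear's axis, on its (-x, +y) side in the feeder's frame. Point: on its axis at the collar's top face (the shoulder a wheel's underside rests on), 50 mm above the table; the pin stands 31 mm above it, its last 6 mm tapering to 8 mm dia. Axes as the feeder's
- wheel_1: new feed wheel, may be absent: white 14-tooth gear, pin drum and cap in one, 68 mm tall, 0.15 to 0.31 kg, standing. Origin: centre of underside; z = axis, up; one tooth along its +x. Web 44 mm dia, 0 to 14 mm up; teeth 2 to 14 mm up, 63 mm over tips. Pin drum 35 mm dia (pins 40) to 30 mm up; round aluminium cap 32 mm dia, 30 to 68 mm up: grip here. Blind bore from below 16.5 mm dia, 34 deep
- wheel_2: new feed wheel, may be absent; same size, origin and axes as wheel_1 (all wheels are alike and fit every shaft). Its teeth: pitch diameter 56 mm, each 5 mm thick at the pitch circle, tapered, lower ends bevelled
- wheel_3: new feed wheel, may be absent; same size, origin and axes as wheel_1
- wheel_4: new feed wheel, may be absent; same size, origin and axes as wheel_1
- stripped_1: stripped feed wheel, may be absent; starts home on shaft_1. Same size, weight, origin and axes as wheel_1 (cap to grip 30 to 68 mm above its underside), but four neighbouring teeth, the ones that face the drive gear, are torn off
- stripped_2: stripped feed wheel, may be absent; starts home on shaft_2. Same size, weight, origin and axes as wheel_1 (cap to grip 30 to 68 mm above its underside), but four neighbouring teeth, the ones that face the drive gear, are torn off
- stripped_3: stripped feed wheel, may be absent; starts home on shaft_3. Same size, weight, origin and axes as wheel_1 (cap to grip 30 to 68 mm above its underside), but four neighbouring teeth, the ones that face the drive gear, are torn off
- stripped_4: stripped feed wheel, may be absent; starts home on shaft_4. Same size, weight, origin and axes as wheel_1 (cap to grip 30 to 68 mm above its underside), but four neighbouring teeth, the ones that face the drive gear, are torn off
- tray: scrap tray on the bench, fixed: open dark steel box 125 (x) by 185 (y) by 35 mm high, walls and floor 3 mm; origin at centre of underside; empty at the start, room for two wheels side by side along y
- cup_a: bystander: copper pin cup, 52 mm diameter, 36 mm high, open, on the table among the wheels; origin at centre of underside
- reel: bystander: matte grey empty tag reel lying flat, 100 mm diameter, 34 mm high; origin at centre of underside
- tag_stack: bystander: banded stack of yellow tags, 58 x 75 x 22 mm; origin at centre of underside
- wrench: bystander: steel wrench 160 mm long lying flat; origin about its middle
Things that resemble listed ones, but are neither listed nor needed, are in the scene too. What is shaped like the wheel_2 but orange is not meant.

How it is judged (in metres and radians):
On the way, in this order (a step that is already met when the one before it is completed fails the run):
1. the guard is fully open (within 15 mm of its stop) (value of joint guard above 0.185 m), for 0.2 s.
2. every stripped wheel is in the scrap tray and every new wheel is home on a shaft, in mesh with the drive gear (((horizontal distance between wheel_1 and shaft_1 below 0.003 m and z of wheel_1 in the frame of shaft_1 between -0.003 and 0.003 m and angle between wheel_1's own z axis and vertical below 0.06 rad) or (horizontal distance between wheel_1 and shaft_2 below 0.003 m and z of wheel_1 in the frame of shaft_2 between -0.003 and 0.003 m and angle between wheel_1's own z axis and vertical below 0.06 rad) or (horizontal distance between wheel_1 and shaft_3 below 0.003 m and z of wheel_1 in the frame of shaft_3 between -0.003 and 0.003 m and angle between wheel_1's own z axis and vertical below 0.06 rad) or (horizontal distance between wheel_1 and shaft_4 below 0.003 m and z of wheel_1 in the frame of shaft_4 between -0.003 and 0.003 m and angle between wheel_1's own z axis and vertical below 0.06 rad)) and ((horizontal distance between wheel_2 and shaft_1 below 0.003 m and z of wheel_2 in the frame of shaft_1 between -0.003 and 0.003 m and angle between wheel_2's own z axis and vertical below 0.06 rad) or (horizontal distance between wheel_2 and shaft_2 below 0.003 m and z of wheel_2 in the frame of shaft_2 between -0.003 and 0.003 m and angle between wheel_2's own z axis and vertical below 0.06 rad) or (horizontal distance between wheel_2 and shaft_3 below 0.003 m and z of wheel_2 in the frame of shaft_3 between -0.003 and 0.003 m and angle between wheel_2's own z axis and vertical below 0.06 rad) or (horizontal distance between wheel_2 and shaft_4 below 0.003 m and z of wheel_2 in the frame of shaft_4 between -0.003 and 0.003 m and angle between wheel_2's own z axis and vertical below 0.06 rad)) and ((horizontal distance between wheel_3 and shaft_1 below 0.003 m and z of wheel_3 in the frame of shaft_1 between -0.003 and 0.003 m and angle between wheel_3's own z axis and vertical below 0.06 rad) or (horizontal distance between wheel_3 and shaft_2 below 0.003 m and z of wheel_3 in the frame of shaft_2 between -0.003 and 0.003 m and angle between wheel_3's own z axis and vertical below 0.06 rad) or (horizontal distance between wheel_3 and shaft_3 below 0.003 m and z of wheel_3 in the frame of shaft_3 between -0.003 and 0.003 m and angle between wheel_3's own z axis and vertical below 0.06 rad) or (horizontal distance between wheel_3 and shaft_4 below 0.003 m and z of wheel_3 in the frame of shaft_4 between -0.003 and 0.003 m and angle between wheel_3's own z axis and vertical below 0.06 rad)) and ((horizontal distance between wheel_4 and shaft_1 below 0.003 m and z of wheel_4 in the frame of shaft_1 between -0.003 and 0.003 m and angle between wheel_4's own z axis and vertical below 0.06 rad) or (horizontal distance between wheel_4 and shaft_2 below 0.003 m and z of wheel_4 in the frame of shaft_2 between -0.003 and 0.003 m and angle between wheel_4's own z axis and vertical below 0.06 rad) or (horizontal distance between wheel_4 and shaft_3 below 0.003 m and z of wheel_4 in the frame of shaft_3 between -0.003 and 0.003 m and angle between wheel_4's own z axis and vertical below 0.06 rad) or (horizontal distance between wheel_4 and shaft_4 below 0.003 m and z of wheel_4 in the frame of shaft_4 between -0.003 and 0.003 m and angle between wheel_4's own z axis and vertical below 0.06 rad)) and x of stripped_1 in the frame of tray between -0.06 and 0.06 m and y of stripped_1 in the frame of tray between -0.09 and 0.09 m and z of stripped_1 in the frame of tray between -0.01 and 0.05 m and x of stripped_2 in the frame of tray between -0.06 and 0.06 m and y of stripped_2 in the frame of tray between -0.09 and 0.09 m and z of stripped_2 in the frame of tray between -0.01 and 0.05 m and x of stripped_3 in the frame of tray between -0.06 and 0.06 m and y of stripped_3 in the frame of tray between -0.09 and 0.09 m and z of stripped_3 in the frame of tray between -0.01 and 0.05 m and x of stripped_4 in the frame of tray between -0.06 and 0.06 m and y of stripped_4 in the frame of tray between -0.09 and 0.09 m and z of stripped_4 in the frame of tray between -0.01 and 0.05 m), for 0.2 s.
3. the guard is shut (within 8 mm) (value of joint guard below 0.008 m), for 0.2 s.
At the end, for the whole second after the job is handed in: every stripped wheel lies or stands in the scrap tray, every new feed wheel present stands upright and still on a stub shaft, within 3 mm of its axis and its underside within 3 mm of the shoulder (possible only with its teeth in mesh with the drive gear), and the guard is shut to within 8 mm (all of step 2 and value of joint guard below 0.008 m and linear speed of each of wheel_1, wheel_2, wheel_3, wheel_4, stripped_1, stripped_2, stripped_3, stripped_4 below 0.02 m/s); the robot touches nothing.
It fails at once if a bystander (pin cup, reel, tags, wrench) is moved more than 40 mm (distance of any of cup_a, reel, tag_stack, wrench from where it was at the start of the episode above 0.04 m).
Of wheel_1, wheel_2, wheel_3, wheel_4 only 3 to 4 are there at a start; the rules pass over those that are not, and their reading is None.
Of stripped_1, stripped_2, stripped_3, stripped_4 only 1 to 2 are there at a start; the rules pass over those that are not, and their reading is None.
At some moment in a run one of wheel_1, wheel_2, wheel_3, wheel_4 may be knocked a few centimetres aside while the robot is not near it.
It also fails if it takes over 210 s, if anything falls off the work surface, if the arm or the gripper's body presses on something with over 40 N, if the wrist force passes 120 N, or if a joint passes its speed limit or range.

## Working session

There is one attempt and no reset: what is moved stays moved. The work goes in short steps, Python scripts to look and compute and a shell command to move; the robot and the scene stay as the last step left them, time stands still between calls to the robot, and variables do not carry over. Pictures are saved under pics/ and viewed, and the job is handed in when it is done.

```bash
mkdir -p pics; ls; cat > h.py <<'E'
import cv2,numpy as np
from cell import env,viewer,ticket,search_frame
def snap(cam,name):
    im,d=viewer.read_camera(cam); cv2.imwrite(f'pics/{name}.png',im); np.save(f'pics/{name}_d.npy',d); return im,d
def ray(cam,u,v):
    c=viewer.get_calibration(cam); 
    xd=(u-c['cx'])/c['fx'];yd=(v-c['cy'])/c['fy'];x,y=xd,yd
    for _ in range(20):
        r2=x*x+y*y; x=xd/(1+c['k1']*r2); y=yd/(1+c['k1']*r2)
    return np.array([x,y,1.]),np.array(c['T'])
def pix2w(cam,u,v,depth):
    r,T=ray(cam,u,v); return T[:3,:3]@(r*depth)+T[:3,3]
def atz(cam,u,v,z):
    r,T=ray(cam,u,v); d=T[:3,:3]@r; o=T[:3,3]; return o+d*(z-o[2])/d[2]
def w2pix(cam,p):
    c=viewer.get_calibration(cam); T=np.array(c['T']); q=T[:3,:3].T@(np.array(p,float)-T[:3,3]); x,y=q[:2]/q[2]; k=1+c['k1']*(x*x+y*y)
    return c['fx']*x*k+c['cx'],c['fy']*y*k+c['cy'],q[2]
E
python3 - <<'E'
from h import *
for c in ['top','side']:
    snap(c,c+'0'); print(viewer.get_calibration(c))
    for l in ['feeder','guard_handle','pinion_top','shaft_1','wheel_1','stripped_1','tray','cup_a','reel','tag_stack','wrench']:
        print(l,[(round(r['p'],2),np.round(r['centre']).tolist()) for r in search_frame(c,l)])
print(env.state())
E
```

```text
pics
{'fx': 494.1938352758916, 'fy': 494.1938352758916, 'cx': 252.6966453327081, 'cy': 184.85808635601884, 'k1': -0.1824465494905571, 'T': array([[-1.15375822e-02, -9.83708943e-01,  1.79397882e-01,
         2.93571446e+02],
       [-9.99856182e-01,  1.35796772e-02,  1.01591332e-02,
        -1.35786216e+02],
       [-1.24297955e-02, -1.79254869e-01, -9.83724144e-01,
         1.15054453e+03],
       [ 0.00000000e+00,  0.00000000e+00,  0.00000000e+00,
         1.00000000e+00]])}
feeder [(0.58, [117.0, 162.0])]
guard_handle [(0.56, [136.0, 161.0]), (0.16, [395.0, 191.0])]
pinion_top [(0.34, [114.0, 163.0])]
shaft_1 [(0.78, [115.0, 167.0])]
wheel_1 [(0.96, [275.0, 170.0]), (0.9, [230.0, 109.0]), (0.84, [279.0, 218.0]), (0.76, [346.0, 170.0]), (0.69, [228.0, 166.0]), (0.66, [343.0, 214.0])]
stripped_1 []
tray [(0.56, [296.0, 121.0])]
cup_a [(0.87, [306.0, 190.0]), (0.43, [137.0, 163.0])]
reel [(0.69, [386.0, 136.0])]
tag_stack [(0.77, [392.0, 192.0]), (0.6, [114.0, 164.0])]
wrench [(0.75, [290.0, 261.0])]
{'fx': 462.247127832915, 'fy': 462.247127832915, 'cx': 261.0490595409079, 'cy': 189.2
[... 825 characters left out ...]
 [365.0, 301.0])]
wrench [(0.69, [248.0, 293.0])]
{'t': 1.2, 'joints': array([-1.34356571e+00,  4.90921816e-01,  1.55892881e+00,  7.21065594e-06,
        1.09168949e+00, -1.05634226e-01]), 'qvel': array([-0.00168344,  0.00027244,  0.00096025,  0.00018993,  0.00207582,
       -0.00107928]), 'tau': array([-8.97754380e-04, -6.12474132e+01, -2.58433288e+01,  6.93033077e-02,
        4.45947424e-02, -1.18310984e-05]), 'eef_pos': array([ 204.22296228, -590.69536573,  292.23744818]), 'tcp_rot': array([ 3.14153973e+00, -8.23561662e-07,  3.32861517e-01]), 'ft_force': array([ 0.05501052, -0.70224856,  0.41886803]), 'moment': array([-0.02586501,  0.00175289, -0.04158294]), 'opening': 0.9990721376679906}
```

```bash
python3 - <<'E'
import cv2
for n in ['top0','side0']:
    im=cv2.imread(f'pics/{n}.png'); cv2.imwrite(f'pics/{n}b.png',cv2.resize(im,(800,600),interpolation=cv2.INTER_CUBIC))
E
```

```text
(no output)
```

View pics/top0b.png

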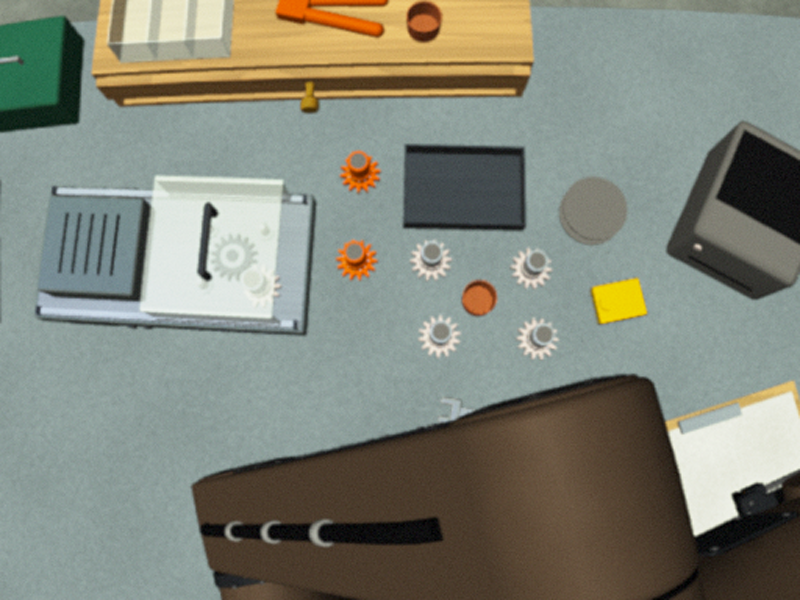

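View pics/side0b.png

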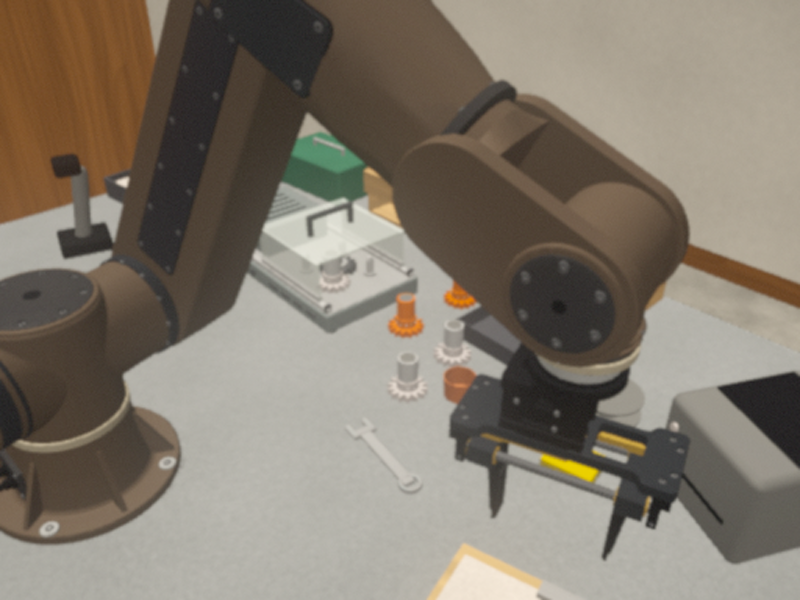

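The top view shows four white wheels at about (275,165), (340,170), (280,215) and (344,214), and two orange decoys. The feeder is on the left with one wheel visible on a shaft. The tray is at (297,120). Next I'll measure positions.

```bash
python3 - <<'E'
from h import *
im=cv2.imread('pics/top0.png'); d=np.load('pics/top0_d.npy')
H,W=d.shape
c=viewer.get_calibration('top')
K=np.array([[c['fx'],0,c['cx']],[0,c['fy'],c['cy']],[0,0,1]])
uv=np.stack(np.meshgrid(np.arange(W),np.arange(H)),-1).reshape(-1,1,2).astype(float)
n=cv2.undistortPoints(uv,K,np.array([c['k1'],0,0,0])).reshape(H,W,2)
T=c['T']
P=np.concatenate([n,np.ones((H,W,1))],-1)*d[...,None]
P=P@T[:3,:3].T+T[:3,3]; P[d==0]=np.nan
np.save('pics/P0.npy',P)
# cap tops
for (u,v) in [(276,160),(341,167),(281,211),(347,213),(228,105),(228,162),(165,182)]:
    w=P[v-9:v+10,u-9:u+10].reshape(-1,3); z=np.nanpercentile(w[:,2],95); s=w[abs(w[:,2]-z)<5]
    print(u,v,np.round(np.nanmedian(s,0),1),np.round((np.nanmin(s,0)+np.nanmax(s,0))/2,1),len(s))
for name,(u,v) in dict(reel=(380,133),tags=(396,192),cup=(306,190),tray=(297,120)).items(): print(name,P[v,u].round(0))
print('table',np.nanmedian(P[300:330,20:80].reshape(-1,3),0))
crop=im[100:220,15:215]; cv2.imwrite('pics/feed0.png',cv2.resize(crop,(800,480),interpolation=cv2.INTER_CUBIC))
z=P[...,2]; zz=np.nan_to_num(np.clip(z,0,170)*1.5).astype(np.uint8)[100:220,15:215]
cv2.imwrite('pics/feed0z.png',cv2.applyColorMap(cv2.resize(zz,(800,480),interpolation=cv2.INTER_NEAREST),cv2.COLORMAP_JET))
E
```

```text
276 160 [ 546.8 -177.7   66.9] [ 546.  -177.7   68.5] 146
341 167 [ 531.2 -329.6   67. ] [ 530.7 -328.9   68.2] 128
281 211 [ 429.5 -188.2   67.3] [ 430.5 -187.5   68.2] 141
347 213 [ 423.6 -334.6   67.5] [ 423.6 -334.2   68.6] 138
228 105 [684.7 -71.9  67. ] [684.6 -70.8  68.8] 134
228 162 [547.8 -65.2  67.6] [547.9 -66.2  68.3] 145
165 182 [486.9  60.3 129.4] [488.5  60.8 130.7] 309
reel [ 618. -427.   33.]
tags [ 478. -461.   19.]
cup [ 489. -249.    3.]
tray [ 663. -234.   -1.]
table [196.5394198  363.4822959   -0.75386411]
```

View pics/feed0.png

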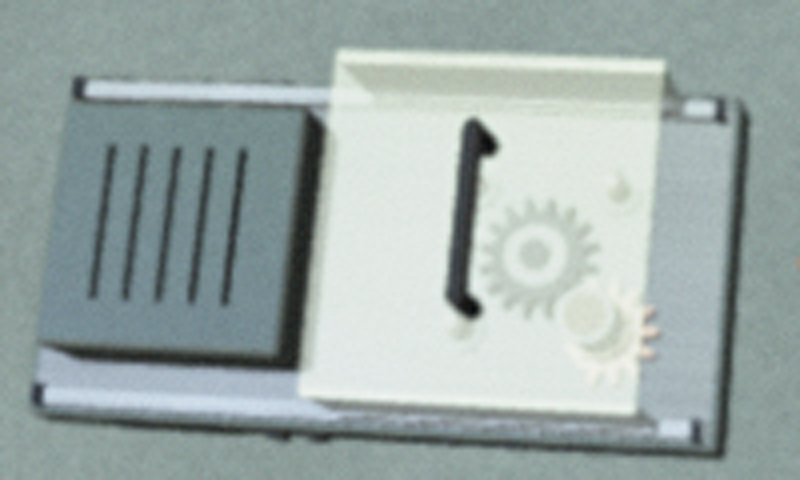

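View pics/feed0z.png

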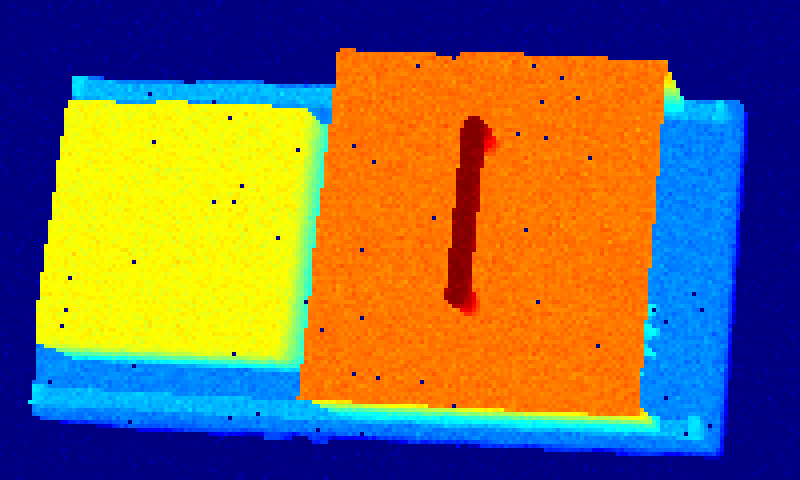

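```bash
python3 - <<'E'
from h import *
P=np.load('pics/P0.npy')
m=np.zeros(P.shape[:2],bool); m[100:220,15:215]=1
def rect(lo,hi,lbl):
    s=P[m&(P[...,2]>lo)&(P[...,2]<hi)]
    r=cv2.minAreaRect(s[:,:2].astype(np.float32)); print(lbl,len(s),np.round(r[0],1),np.round(r[1],1),round(r[2],2),'mean',s.mean(0).round(1)); return s
rect(122,140,'guard'); h=rect(165,180,'handle'); rect(155,180,'handle2');rect(25,200,'all'); rect(57,66,'motor')
c=np.cov(h[:,:2].T); w,v=np.linalg.eigh(c); print(v[:,1],np.degrees(np.arctan2(v[1,1],v[0,1])))
# 
t=P[90:150,250:345].reshape(-1,3); s=t[(t[:,2]>27)&(t[:,2]<45)]; print('tray',cv2.minAreaRect(s[:,:2].astype(np.float32)))
E
```

```text
guard 7094 [546.1 127.8] [187.3 197. ] 86.38 mean [543.2 125.5 129.2]
handle 257 [546.3 127.2] [12.8 99.6] 86.41 mean [545.5 126.6 169.2]
handle2 292 [546.  127.2] [ 13.4 100.2] 85.85 mean [544.2 126.3 168.3]
all 15879 [547.9 211. ] [418.5 214.7] 85.8 mean [537.6 184.1 101.8]
motor 218 [551. 212.] [399.7 199.3] 86.57 mean [489.5 167.5  61.7]
[-0.99819952  0.05998102] 176.56127669688732
tray ((659.1451416015625, -231.26333618164062), (186.1907501220703, 130.08428955078125), 87.58232879638672)
```

```bash
cat >> h.py <<'E'
from scipy.spatial.transform import Rotation as R
def delta(p,yaw=None):
    s=env.state(); Rm=R.from_euler('xyz',s['tcp_rot']); y0=s['tcp_rot'][2]
    q=np.array(p,float)-s['eef_pos']
    t=0 if yaw is None else -(yaw-y0)
    Rn=Rm*R.from_euler('z',t)
    print('turn',round(t,3),'shift cm (axes after turn)',np.round(Rn.inv().apply(q)/10,2),'| now',s['eef_pos'].round(1),'rpy',s['tcp_rot'].round(3),'t',round(s['t'],1))
E
python3 -m inch '{"hand":[1,1,1],"delta_pos":[[0,0,0],[0,0,0],[0,0,0]],"turn":[0.132,0.132,0.132]}'
python3 -m inch '{"hand":[1,1,1,1,1,1,1,1,1,1,1,1,1,1,1,1,1],"delta_pos":[[1.74,-4.34,0],[1.74,-4.34,0],[1.74,-4.34,0],[1.74,-4.34,0],[1.74,-4.34,0],[1.74,-4.34,0],[1.74,-4.34,0],[1.74,-4.34,0],[1.74,-4.34,0],[1.74,-4.34,0],[1.74,-4.34,0],[1.74,-4.34,0],[1.74,-4.34,0],[1.74,-4.34,0],[1.74,-4.34,0],[1.74,-4.34,0],[1.74,-4.34,0]],"turn":[0,0,0,0,0,0,0,0,0,0,0,0,0,0,0,0,0]}'
python3 -c "
from h import *
delta([546,127.2,224],-0.063)"
```

```text
t: 1.5
eef_pos: [204.2, -590.7, 292.2]
tcp_rot: [3.142, -0.0, -0.069]
ft_force: [-0.1, -0.2, 0.1]
opening: 1.004
t: 3.2
eef_pos: [546.5, 129.0, 292.3]
tcp_rot: [3.142, -0.0, -0.063]
ft_force: [0.3, -0.7, -0.8]
opening: 0.997
turn 0.0 shift cm (axes after turn) [-0.04  0.18  6.83] | now [546.5 129.  292.3] rpy [ 3.142 -0.    -0.063] t 3.2
```

```bash

python3 -m inch '{"hand":[1,1,1,0,0,0,0,0,0,0],"delta_pos":[[0,0.18,2.8],[0,0,2.8],[0,0,1.2],[0,0,0],[0,0,0],[0,0,0],[0,0,0],[0,0,0],[0,0,0],[0,0,0]],"turn":[0,0,0,0,0,0,0,0,0,0]}'
python3 -c "
from h import *
print(env.state()['opening'])"
```

```text
t: 4.2
eef_pos: [545.9, 125.1, 224.4]
tcp_rot: [3.142, -0.0, -0.063]
ft_force: [-0.4, -0.4, -0.9]
opening: 0.468
0.4676422369078587
```

```bash

python3 -m inch '{"hand":[0,0,0,0,0,0,0,0],"delta_pos":[[0,0,0],[0,0,0],[0,0,0],[0,0,0],[0,0,0],[0,0,0],[0,0,0],[0,0,0]],"turn":[0,0,0,0,0,0,0,0]}'
python3 -m inch '{"hand":[0,0,0,0,0,0,0,0,0,0],"delta_pos":[[0,-2,0],[0,-2.2,0],[0,-2.2,0],[0,-2.2,0],[0,-2.2,0],[0,-2.2,0],[0,-2.2,0],[0,-2.2,0],[0,-1.6,0],[0,-1,0]],"turn":[0,0,0,0,0,0,0,0,0,0]}'
```

```text
t: 5.0
eef_pos: [545.9, 125.2, 224.2]
tcp_rot: [3.142, -0.0, -0.063]
ft_force: [0.9, 2.2, -1.3]
opening: 0.115
t: 6.0
eef_pos: [558.1, 319.2, 223.9]
tcp_rot: [3.126, 0.004, -0.06]
ft_force: [-3.4, -58.9, 15.1]
opening: 0.235
```

```bash

python3 -m inch '{"hand":[0,0,0,0],"delta_pos":[[0,0.4,0],[0,0.3,0],[0,0,0],[0,0,0]],"turn":[0,0,0,0]}'
python3 - <<'E'
from h import *
im,d=snap('top','g1'); cv2.imwrite('pics/g1b.png',cv2.resize(im[80:240,0:240],(800,533),interpolation=cv2.INTER_CUBIC))
im,d=snap('side','g1s');cv2.imwrite('pics/g1sb.png',cv2.resize(im[80:280,120:400],(784,560),interpolation=cv2.INTER_CUBIC))
E
```

```text
t: 6.4
eef_pos: [557.8, 313.2, 224.0]
tcp_rot: [3.133, 0.003, -0.063]
ft_force: [-4.3, -31.1, 8.1]
opening: 0.119
```

View pics/g1b.png

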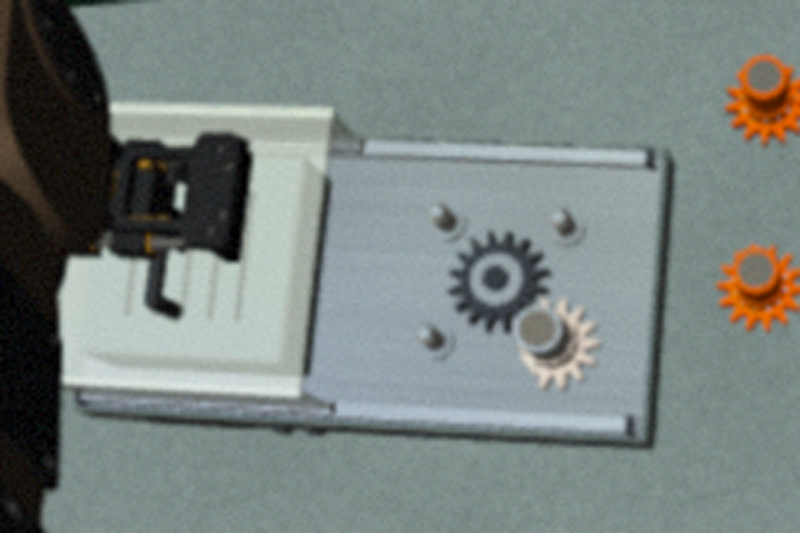

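View pics/g1sb.png

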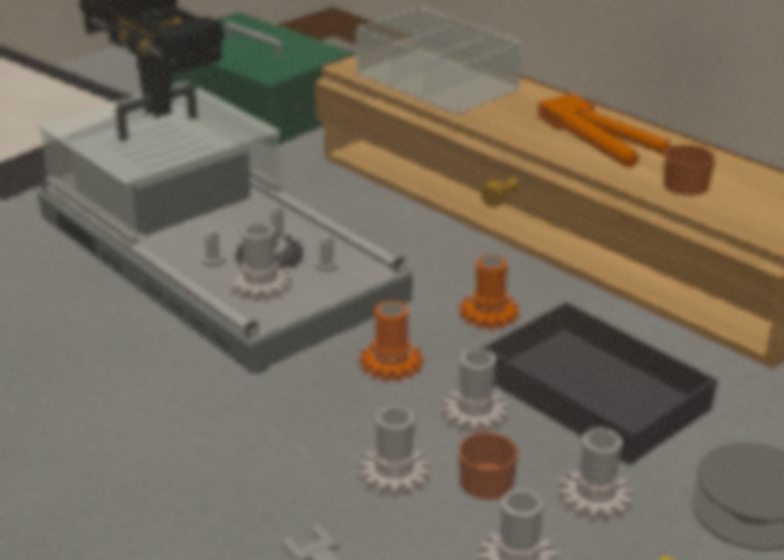

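```bash
cat >> h.py <<'E'
def cloud(cam,d):
    c=viewer.get_calibration(cam); H,W=d.shape
    K=np.array([[c['fx'],0,c['cx']],[0,c['fy'],c['cy']],[0,0,1]])
    uv=np.stack(np.meshgrid(np.arange(W),np.arange(H)),-1).reshape(-1,1,2).astype(float)
    n=cv2.undistortPoints(uv,K,np.array([c['k1'],0,0,0])).reshape(H,W,2)
    P=np.concatenate([n,np.ones((H,W,1))],-1)*d[...,None]; T=c['T']
    P=P@T[:3,:3].T+T[:3,3]; P[d==0]=np.nan
    return P
E
python3 - <<'E'
from h import *
P1=cloud('top',np.load('pics/g1_d.npy')); P0=np.load('pics/P0.npy')
yd=np.array([.063,.998]);xd=np.array([.998,-.063])
for P in (P0,P1):
    m=(abs(P[...,2]-129)<5)
    v=np.argwhere(m&(np.arange(512)[None]<220)&(np.arange(384)[:,None]<240)); 
    s=P[v[:,0],v[:,1]]; a=s[:,:2]@yd; b=s[:,:2]@xd
    # low-y edge
    e=[a[(b>c-3)&(b<c+3)].min() for c in range(460,600,10)]
    print(np.median(e),np.round(e,1))
E
```

```text
68.97547462273954 [69.9 68.5 69.2 68.5 68.3 69.6 69.  68.9 70.  68.8 69.8 68.7 69.  69.7]
253.68103561223464 [252.5 253.1 254.  253.5 253.8 253.8 254.5 253.7 253.6 254.4 254.6 253.6
 251.9 252.8]
```

```bash

python3 -m inch '{"hand":[0.4,0.5,0.5,0.5,0.5,0.5,0.5,0.5,0.5,0.5],"delta_pos":[[0,0,0],[0,0.3,0],[0,0,0],[0,0,0],[0,0,-2],[0,0,-4],[0,2,-3],[0,4,0],[0,4.5,0],[0,4.5,0]],"turn":[0,0,0,0,0,0,0,0,0,0]}'
python3 -c "
from h import *
s=env.state();print(s['ft_force'],s['eef_pos'])
im,d=snap('top','g2'); cv2.imwrite('pics/g2b.png',cv2.resize(im[110:220,70:210],(784,616),interpolation=cv2.INTER_CUBIC)[:600])
P=cloud('top',d); m=np.zeros(d.shape,bool); m[100:220,0:150]=1
z=P[...,2]; s=P[m&(abs(z-129)<5)]; print((s[:,:2]@[.063,.998]).min())"
```

```text
t: 7.5
eef_pos: [548.1, 164.2, 314.4]
tcp_rot: [-3.141, -0.001, -0.062]
ft_force: [1.2, -0.3, 0.1]
opening: 0.498
[ 1.1658151  -0.26055558  0.10690211] [548.07090525 164.19910932 314.41773341]
251.68811230845344
```

View pics/g2b.png

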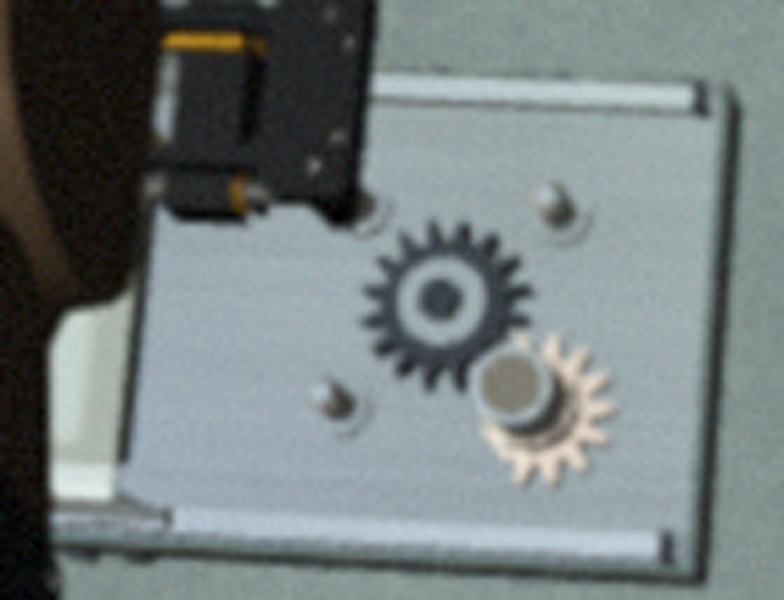

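```bash
cat >> h.py <<'E'
def ortho(cam,im,x0,x1,y0,y1,z,s=4):
    # rows: x decreasing downward, cols: y decreasing to the right (matches top view). pixel (c,r) -> y=y1-c/s, x=x1-r/s
    c=viewer.get_calibration(cam); T=np.array(c['T'])
    X=x1-np.arange(int((x1-x0)*s))/s; Y=y1-np.arange(int((y1-y0)*s))/s
    XX,YY=np.meshgrid(X,Y,indexing='ij'); p=np.stack([XX,YY,np.full_like(XX,z)],-1)
    q=(p-T[:3,3])@T[:3,:3]; a=q[...,0]/q[...,2]; b=q[...,1]/q[...,2]; k=1+c['k1']*(a*a+b*b)
    return cv2.remap(im,(c['fx']*a*k+c['cx']).astype(np.float32),(c['fy']*b*k+c['cy']).astype(np.float32),cv2.INTER_CUBIC)
E
python3 - <<'E'
from h import *
im=cv2.imread('pics/g1.png')
B=(460,620,30,190)
o=ortho('top',im,*B,64,4); cv2.imwrite('pics/o64.png',o[:600])
g=cv2.cvtColor(o,cv2.COLOR_BGR2GRAY); m=(g<95).astype(np.uint8)
# dark gear: restrict near expected (541.6,111)
yy,xx=np.mgrid[:g.shape[0],:g.shape[1]]; X=B[1]-yy/4; Y=B[3]-xx/4
m[(np.hypot(X-541,Y-112)>42)]=0
n,l,st,ce=cv2.connectedComponentsWithStats(m); i=1+st[1:,4].argmax(); pts=np.argwhere(l==i)
(c,r)=cv2.minEnclosingCircle(pts.astype(np.float32)); print('gear',B[1]-c[0]/4,B[3]-c[1]/4,r/4, 'centroid',B[1]-pts[:,0].mean()/4,B[3]-pts[:,1].mean()/4,len(pts))
o2=ortho('top',im,*B,81,4); cv2.imwrite('pics/o81.png',o2[:600])
E
```

```text
gear 542.375 110.25 35.325523376464844 centroid 542.1598033861278 109.27363917713454 27465
```

View pics/o64.png

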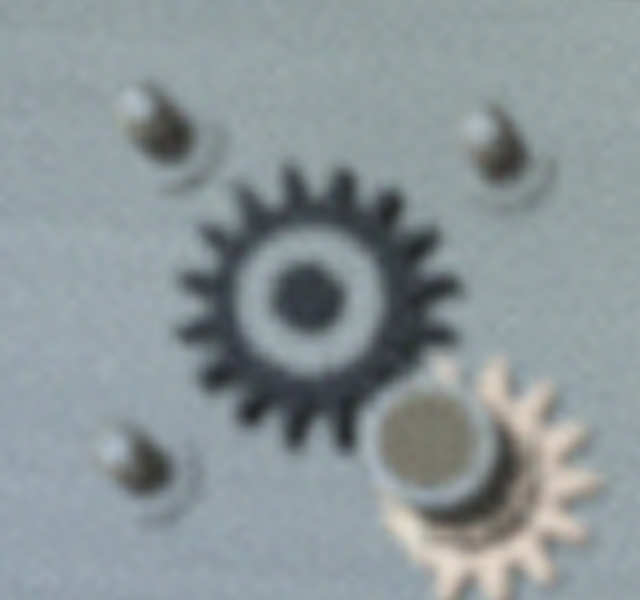

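View pics/o81.png

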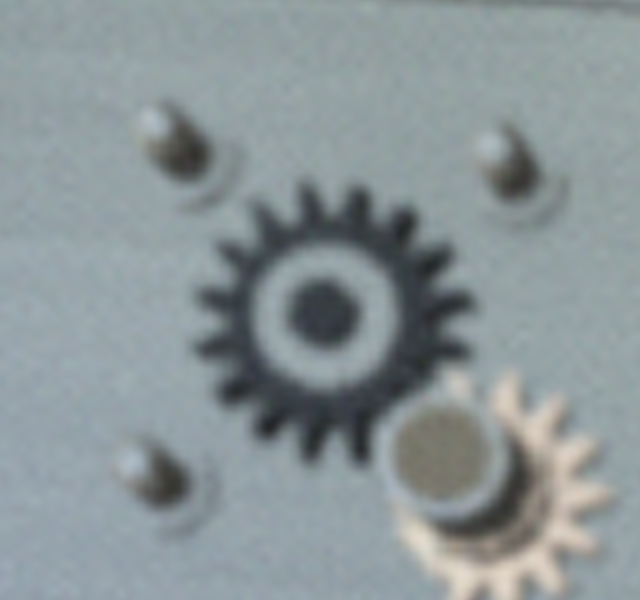

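```bash
python3 - <<'E'
from h import *
im=cv2.imread('pics/g1.png')
o=ortho('top',im,460,540,30,110,118,8); 
o2=ortho('top',im,565,605,130,170,81,15)
o3=ortho('top',im,565,605,45,85,81,15)
o4=ortho('top',im,485,525,135,175,81,15)
r=lambda a:cv2.resize(a,(300,300))
cv2.imwrite('pics/q.png',np.vstack([np.hstack([r(o),r(o2)]),np.hstack([r(o4),r(o3)])]))
d=np.load('pics/g1_d.npy');P=cloud('top',d)
# cap
s=P[150:200,120:200].reshape(-1,3); s=s[(s[:,2]>110)&(s[:,2]<124)]; print(np.round([s.mean(0),*[(s.min(0)+s.max(0))/2]],1),len(s))
for c in [(589,150),(584,66),(505,157)]:
    m=(np.hypot(P[...,0]-c[0],P[...,1]-c[1])<14)&(P[...,2]>70)
    print(P[m].round(1).mean(0),m.sum(),P[m][:,2].max())
m=(np.hypot(P[...,0]-542,P[...,1]-110)<14)&(P[...,2]>68);print('nut',P[m].mean(0),m.sum())
E
```

```text
[[499.7  71.4 117.1]
 [500.2  71.5 116.5]] 181
[588.35588235 150.08823529  76.6       ] 34 82.40081840382754
[581.84242424  65.43030303  77.48484848] 33 83.93029662860295
[504.4        155.12857143  77.50857143] 35 82.65914306379136
nut [542.69847193 110.96221128  71.21184503] 64
```

View pics/q.png

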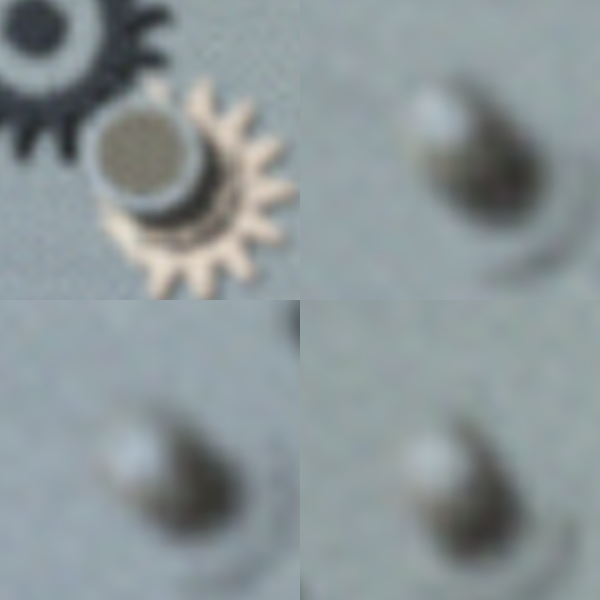

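```bash
python3 -c "
from h import *
delta([499,71.3,162])"
```

```text
turn 0 shift cm (axes after turn) [-4.31  9.05 15.25] | now [547.8 159.1 314.4] rpy [ 3.14  -0.    -0.064] t 7.5
```

```bash

python3 -m inch '{"hand":[0.6,0.6,0.6,0.6,0.6,0.6],"delta_pos":[[-1.4,3,0],[-1.4,3,1],[-1.5,3,3],[0,0,3],[0,0,0],[0,0,0]],"turn":[0,0,0,0,0,0]}'
python3 -c "
from h import *
delta([499,71.3,162])"
```

```text
t: 8.15
eef_pos: [500.4, 78.3, 244.7]
tcp_rot: [3.142, 0.0, -0.063]
ft_force: [0.4, -0.1, 0.4]
opening: 0.602
turn 0 shift cm (axes after turn) [-0.1   0.71  8.27] | now [500.4  78.3 244.7] rpy [ 3.142  0.    -0.063] t 8.2
```

```bash

python3 -m inch '{"hand":[0.6,0.6,0.6,0.6,0,0,0,0,0,0,0,0],"delta_pos":[[-0.1,0.7,1],[0,0,3],[0,0,3],[0,0,1.2],[0,0,0],[0,0,0],[0,0,0],[0,0,0],[0,0,0],[0,0,0],[0,0,0],[0,0,0]],"turn":[0,0,0,0,0,0,0,0,0,0,0,0]}'
python3 -c "
from h import *
delta([499,71.3,162]); s=env.state(); print(s['ft_force'],s['moment'])"
```

```text
t: 9.35
eef_pos: [498.9, 71.1, 163.1]
tcp_rot: [-3.141, -0.002, -0.063]
ft_force: [0.7, 0.8, 7.8]
opening: 0.333
turn 0 shift cm (axes after turn) [ 0.01 -0.02  0.11] | now [498.9  71.1 163.1] rpy [-3.141e+00 -2.000e-03 -6.300e-02] t 9.3
[0.68951789 0.76909394 7.76765134] [0.14511152 0.03334531 0.06172197]
```

```bash

python3 -m inch '{"hand":[0,0,0,0,0],"delta_pos":[[0,0,-1],[0,0,-2],[0,0,-2.5],[0,0,-2.5],[0,0,0]],"turn":[0,0,0,0,0]}'
python3 -c "
from h import *
delta([659,-231,240]); s=env.state(); print(s['ft_force'],s['moment'],s['opening'])
im,d=snap('side','s1');cv2.imwrite('pics/s1b.png',cv2.resize(im[80:280,120:400],(784,560),interpolation=cv2.INTER_CUBIC))"
```

```text
t: 9.85
eef_pos: [499.0, 71.0, 245.2]
tcp_rot: [-3.141, -0.005, -0.063]
ft_force: [-0.5, -0.1, -2.7]
opening: 0.335
turn 0 shift cm (axes after turn) [17.87 29.14  0.6 ] | now [499.   71.  245.2] rpy [-3.141 -0.005 -0.063] t 9.8
[-0.50276221 -0.1473807  -2.69441218] [ 0.01105625 -0.02907731  0.0238396 ] 0.3352904930367138
```

View pics/s1b.png

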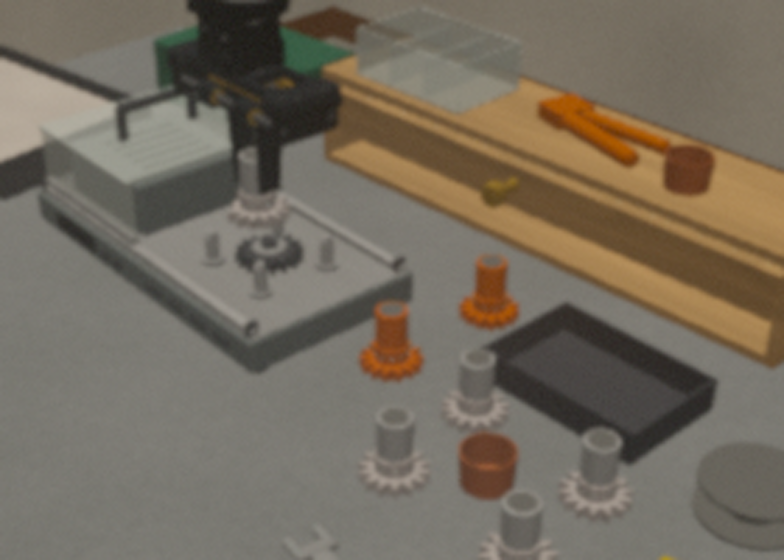

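```bash

python3 -m inch '{"hand":[0,0,0,0,0,0,0,0,0,0,0,0],"delta_pos":[[1,1.6,0],[2,3.2,0],[2,3.2,0],[2,3.2,0],[2,3.2,0],[2,3.2,0],[2,3.2,0],[2,3.2,0],[1.9,3.4,0],[1,1.8,0],[0,0,0],[0,0,0]],"turn":[0,0,0,0,0,0,0,0,0,0,0,0]}'
python3 -c "
from h import *
delta([659,-231,116]); s=env.state(); print(s['ft_force'],s['moment'],s['opening'])"
```

```text
t: 11.1
eef_pos: [658.0, -231.6, 240.4]
tcp_rot: [-3.141, 0.003, -0.064]
ft_force: [-0.2, 0.1, -3.4]
opening: 0.333
turn 0 shift cm (axes after turn) [ 0.13 -0.05 12.44] | now [ 658.  -231.6  240.4] rpy [-3.141e+00  3.000e-03 -6.400e-02] t 11.1
[-0.17720544  0.1007345  -3.43694394] [-0.01470687 -0.00154569  0.00926652] 0.33331305657067745
```

```bash

python3 -m inch '{"hand":[0,0,0,0,0,0,0,0],"delta_pos":[[0,0,2],[0,0,3],[0,0,3],[0,0,2.2],[0,0,1],[0,0,0.7],[0,0,0.5],[0,0,0]],"turn":[0,0,0,0,0,0,0,0]}'
python3 -c "
from h import *
s=env.state(); print(s['ft_force'],s['eef_pos'])"
```

```text
t: 11.9
eef_pos: [658.6, -231.5, 118.4]
tcp_rot: [3.141, -0.0, -0.063]
ft_force: [-0.2, 0.6, -1.6]
opening: 0.338
[-0.17733554  0.57228363 -1.56899865] [ 658.62998622 -231.52988682  118.44135791]
```

```bash

python3 -m inch '{"hand":[0,0,0.6,0.6,0.6,0.6,0.6,0.6,0.6,0.6,0.6],"delta_pos":[[0,0,0.2],[0,0,0],[0,0,0],[0,0,0],[0,0,0],[0,0,0],[0,0,-2],[0,0,-3],[0,0,-4],[0,0,-3],[0,0,0]],"turn":[0,0,0,0,0,0,0,0,0,0,0]}'
python3 - <<'E'
from h import *
im,d=snap('top','w1'); P=cloud('top',d); cv2.imwrite('pics/w1b.png',cv2.resize(im[80:260,200:440],(800,600),interpolation=cv2.INTER_CUBIC))
for l in ['wheel_1']: print([(round(r['p'],2),np.round(r['centre']).tolist()) for r in search_frame('top',l)])
delta([0,0,0])
E
```

```text
t: 13.0
eef_pos: [659.7, -232.1, 241.2]
tcp_rot: [3.139, -0.007, -0.063]
ft_force: [-0.1, -0.6, 0.1]
opening: 0.596
[(0.82, [341.0, 171.0]), (0.75, [344.0, 216.0])]
turn 0 shift cm (axes after turn) [-67.2  -18.97  23.59] | now [ 658.5 -231.7  236.6] rpy [ 3.141e+00 -1.000e-03 -6.300e-02] t 13.1
```

View pics/w1b.png

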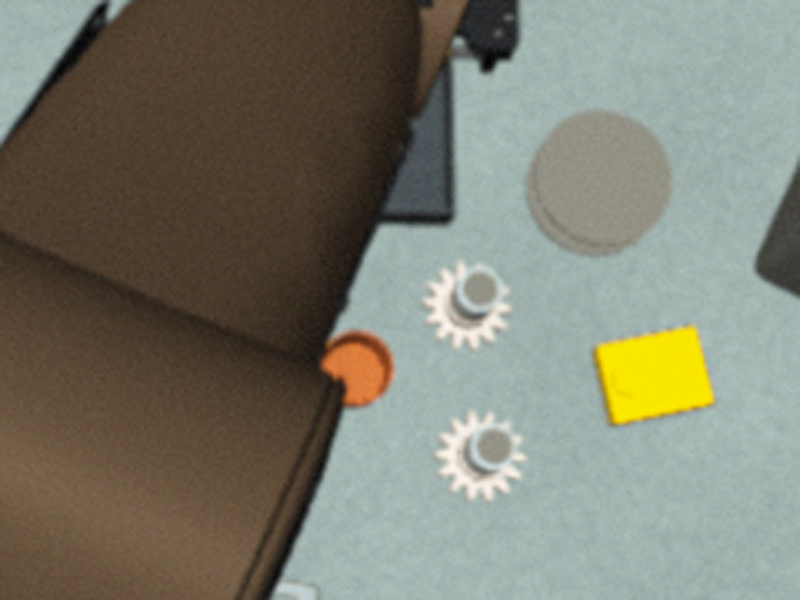

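```bash
cat >> h.py <<'E'
def phase(im,c,z,r,n,dark=False,excl=None):
    """tooth phase angle (world, rad, mod 2pi/n) sampled on circle radii around r at height z; c=xy"""
    g=im.astype(float).min(2) ; g=cv2.GaussianBlur(g,(0,0),0.01) if 0 else g
    th=np.arange(0,2*np.pi,np.pi/360); best=None
    for dx in np.arange(-3,3.1,0.5):
        for dy in np.arange(-3,3.1,0.5):
            v=0
            for rr in (r-1,r,r+1):
                px=np.array([w2pix('top',[c[0]+dx+rr*np.cos(t),c[1]+dy+rr*np.sin(t),z])[:2] for t in th[::3]])
                v=v+cv2.remap(g.astype(np.float32),px[:,0].astype(np.float32)[None],px[:,1].astype(np.float32)[None],cv2.INTER_CUBIC)[0]
            if dark: v=-v
            t=th[::3]; w=np.ones_like(t)
            if excl: w[abs((t-excl[0]+np.pi)%(2*np.pi)-np.pi)<excl[1]]=0
            v=(v-np.average(v,weights=w))*w
            F=(v*np.exp(-1j*n*t)).sum()/w.sum()
            if best is None or abs(F)>best[0]: best=(abs(F),dx,dy,(-np.angle(F)/n)%(2*np.pi/n))
    return best
def meshdeg(alpha,pin,n=None):
    d=((pin-alpha+np.pi/16)%(np.pi/8))-np.pi/16
    return (alpha+np.pi-32/28*d-np.pi/14)%(2*np.pi/14)
SH={1:(497.8,71.0),2:(582.6,65.4),3:(588.2,150.2),4:(503.4,155.8)}; C=(543.0,110.6)
E
python3 - <<'E'
from h import *
g1=cv2.imread('pics/g1.png'); t0=cv2.imread('pics/top0.png')
b=phase(g1,C,64,33,16,dark=True,excl=(np.radians(225),0.9)); print('pin',b,np.degrees(b[3]))
for i in SH:
    a=np.arctan2(SH[i][1]-C[1],SH[i][0]-C[0]); print(i,'alpha',round(np.degrees(a),1),'wheel phase needed',round(np.degrees(meshdeg(a,b[3])),2))
for c in [(546.8,-177.7),(531.2,-329.4),(430,-188),(423.6,-334.4)]:
    w=phase(t0,c,14,28.5,14,excl=(np.arctan2(c[1]+136,c[0]-293)*0+np.pi/2*0+np.arctan2(-(-136-c[1]),c[0]-500),0.01)); print(c,w[:3],round(np.degrees(w[3]),2))
E
```

```text
Traceback (most recent call last):
  File "h.py", line 48, in phase
    px=np.array([w2pix('top',[c[0]+dx+rr*np.cos(t),c[1]+dy+rr*np.sin(t),z])[:2] for t in th[::3]])
                 ~~~~~^^^^^^^^^^^^^^^^^^^^^^^^^^^^^^^^^^^^^^^^^^^^^^^^^^^^^
  File "h.py", line 16, in w2pix
    c=viewer.get_calibration(cam); T=np.array(c['T']); q=T[:3,:3].T@(np.array(p,float)-T[:3,3]); x,y=q[:2]/q[2]; k=1+c['k1']*(x*x+y*y)
ValueError: time passes only in moves, steps and waits
```

```bash
cat >> h.py <<'E'
def phase(im,c,z,r,n,dark=False,excl=None,s=6,H=45):
    o=ortho('top',im.min(2).astype(np.float32),c[0]-H,c[0]+H,c[1]-H,c[1]+H,z,s)
    t=np.arange(0,2*np.pi,np.pi/180); w=np.ones_like(t); best=None
    for e in (excl or []): w[abs((t-np.radians(e[0])+np.pi)%(2*np.pi)-np.pi)<np.radians(e[1])]=0
    for dx in np.arange(-3,3.1,0.5):
        for dy in np.arange(-3,3.1,0.5):
            v=0
            for rr in (r-1,r,r+1):
                X=dx+rr*np.cos(t);Y=dy+rr*np.sin(t)
                v=v+cv2.remap(o,((H-Y)*s).astype(np.float32)[None],((H-X)*s).astype(np.float32)[None],cv2.INTER_CUBIC)[0]
            if dark: v=-v
            v=(v-np.average(v,weights=w))*w
            F=(v*np.exp(-1j*n*t)).sum()/w.sum()
            if best is None or abs(F)>best[0]: best=(abs(F),dx,dy,(-np.angle(F)/n)%(2*np.pi/n))
    return best
E
cat > ph.py <<'E'
from h import *
g1=cv2.imread('pics/g1.png'); t0=cv2.imread('pics/top0.png')
b=phase(g1,C,64,33,16,dark=True,excl=[(225,50)]); print('pin',b,np.degrees(b[3]))
for i in SH:
    a=np.arctan2(SH[i][1]-C[1],SH[i][0]-C[0]); print(i,'alpha',round(np.degrees(a),1),'wheel phase needed',round(np.degrees(meshdeg(a,b[3])),2))
for c in [(546.8,-177.7),(531.2,-329.4),(430,-188),(423.6,-334.4)]:
    w=phase(t0,c,14,28.5,14); print(c,w[:3],round(np.degrees(w[3]),2))
E
python3 ph.py
```

```text
pin (np.float64(55.99078676069629), np.float64(0.0), np.float64(-0.5), np.float64(0.19326755481127172)) 11.073415207499178
1 alpha -138.8 wheel phase needed 11.39
2 alpha -48.8 wheel phase needed 24.25
3 alpha 41.2 wheel phase needed 11.39
4 alpha 131.2 wheel phase needed 24.25
(546.8, -177.7) (np.float64(37.87928986847875), np.float64(-0.5), np.float64(0.0)) 14.29
(531.2, -329.4) (np.float64(34.91112648432459), np.float64(0.5), np.float64(-1.0)) 7.5
(430, -188) (np.float64(40.97766540884452), np.float64(0.0), np.float64(-0.5)) 21.13
(423.6, -334.4) (np.float64(41.195705176456265), np.float64(0.5), np.float64(-0.5)) 9.71
```

```bash
cat >> h.py <<'E'
def caps_side(name=None):
    im,d=viewer.read_camera('side'); P=cloud('side',d)
    if name: cv2.imwrite(f'pics/{name}.png',cv2.resize(im[80:320,100:440],(794,560),interpolation=cv2.INTER_CUBIC))
    for c in [(546.3,-177.7),(531.7,-330.4),(430,-188.5),(424.1,-334.9)]:
        m=(np.hypot(P[...,0]-c[0],P[...,1]-c[1])<60)&(P[...,2]>40)&(P[...,2]<75)
        s=P[m]
        if len(s)<15: print(c,'hidden',len(s)); continue
        # fit circle radius 16 to side-wall
        from scipy.optimize import least_squares
        r=least_squares(lambda q:np.hypot(s[:,0]-q[0],s[:,1]-q[1])-16,np.median(s[:,:2],0)+[8,8],loss='soft_l1')
        print(c,'fit',r.x.round(1),len(s),np.median(s,0).round(0))
E
python3 -c "
from h import *
caps_side('s2')
delta([546.3,-177.7,180])"
```

```text
(546.3, -177.7) fit [ 544.1 -177.2] 175 [ 536. -184.   62.]
(531.7, -330.4) fit [ 529.8 -329.2] 214 [ 521. -334.   63.]
(430, -188.5) fit [ 428.5 -187.8] 201 [ 421. -195.   63.]
(424.1, -334.9) fit [ 422.7 -333.7] 248 [ 415. -339.   63.]
turn 0 shift cm (axes after turn) [-11.51  -4.67   5.56] | now [ 658.3 -231.6  235.5] rpy [-3.141e+00  1.000e-03 -6.300e-02] t 13.2
```

View pics/s2.png

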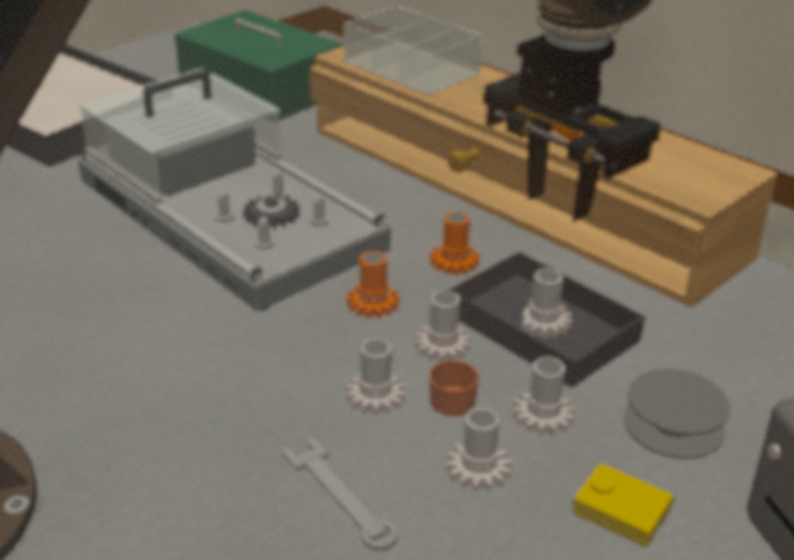

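```bash

python3 -m inch '{"hand":[0.6,0.6,0.6,0.6,0.6,0.6],"delta_pos":[[-2,-0.8,0],[-3.2,-1.3,0],[-3.2,-1.3,1],[-3,-1.2,2],[-0.15,-0.1,2.6],[0,0,0]],"turn":[0,0,0,0,0,0]}'
python3 -c "
from h import *
delta([545.8,-177.5,112.5])"
```

```text
t: 13.75
eef_pos: [544.5, -176.7, 177.0]
tcp_rot: [-3.139, 0.006, -0.063]
ft_force: [-0.5, 0.4, -0.2]
opening: 0.601
turn 0 shift cm (axes after turn) [0.17 0.09 6.45] | now [ 544.5 -176.7  177. ] rpy [-3.139  0.006 -0.063] t 13.8
```

```bash

python3 -m inch '{"hand":[0.6,0.6,0.6,0.6,0,0,0,0,0,0,0],"delta_pos":[[0.1,0.1,1.5],[0,0,2.5],[0,0,2],[0,0,0.4],[0,0,0],[0,0,0],[0,0,0],[0,0,0],[0,0,0],[0,0,0],[0,0,0]],"turn":[0,0,0,0,0,0,0,0,0,0,0]}'
python3 -c "
from h import *
delta([546.3,-177.7,112])"
```

```text
t: 14.85
eef_pos: [547.6, -178.6, 117.0]
tcp_rot: [3.141, -0.001, -0.063]
ft_force: [0.5, 1.4, 6.6]
opening: 0.331
turn 0 shift cm (axes after turn) [-0.13 -0.09  0.5 ] | now [ 547.6 -178.6  117. ] rpy [ 3.141e+00 -1.000e-03 -6.300e-02] t 14.8
```

```bash

python3 -m inch '{"hand":[0,0,0,0,0,0],"delta_pos":[[0,0,-1.5],[0,0,-3],[0,0,-3.5],[0,0,-3],[0,0,0],[0,0,0]],"turn":[0,0.05,0,0,0,0]}'
python3 -c "
from h import *
delta([588.2,150.2,225],-0.114)
print(env.state()['ft_force'])"
```

```text
t: 15.45
eef_pos: [547.0, -178.4, 226.1]
tcp_rot: [3.141, -0.0, -0.113]
ft_force: [-0.8, 0.3, -2.8]
opening: 0.335
turn 0.001 shift cm (axes after turn) [  0.36 -33.12   0.1 ] | now [ 547.  -178.4  226.1] rpy [ 3.141 -0.    -0.113] t 15.4
[-0.75649606  0.26145952 -2.76677836]
```

```bash

python3 -m inch '{"hand":[0,0,0,0,0,0,0,0,0,0,0,0],"delta_pos":[[0.1,-2,0],[0.1,-4,0],[0.1,-4,0],[0,-4.5,0],[0,-4.5,0],[0,-4.5,0],[0,-4,0],[0,-3,0],[0,-1.6,0],[0,-1,0],[0,0,0],[0,0,0]],"turn":[0,0,0,0,0,0,0,0,0,0,0,0]}'
python3 - <<'E'
from h import *
delta([588.2,150.2,217])
im,d=snap('side','p1');cv2.imwrite('pics/p1b.png',cv2.resize(im[80:230,100:300],(800,600),interpolation=cv2.INTER_CUBIC))
E
```

```text
t: 16.65
eef_pos: [587.5, 149.0, 225.7]
tcp_rot: [3.141, 0.001, -0.114]
ft_force: [0.7, -0.9, -1.4]
opening: 0.333
turn 0 shift cm (axes after turn) [ 0.06 -0.12  0.87] | now [587.5 149.  225.7] rpy [ 3.141e+00  1.000e-03 -1.140e-01] t 16.6
```

View pics/p1b.png

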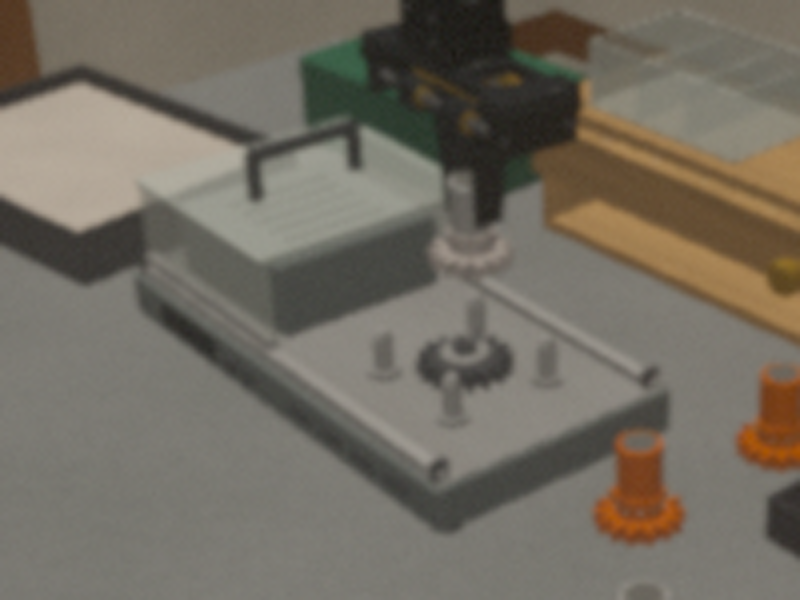

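```bash

python3 -m inch '{"hand":[0,0,0,0,0,0],"delta_pos":[[0.05,-0.1,1.5],[0,0,0.8],[0,0,0.6],[0,0,0.6],[0,0,0.5],[0,0,0]],"turn":[0,0,0,0,0,0]}'
python3 -c "
from h import *
delta([588.2,150.2,167]); s=env.state();print(s['ft_force'],s['moment'])"
```

```text
t: 17.3
eef_pos: [588.7, 150.9, 185.8]
tcp_rot: [-3.141, -0.001, -0.113]
ft_force: [6.2, 1.3, -5.7]
opening: 0.332
turn 0 shift cm (axes after turn) [-0.05  0.07  1.88] | now [588.7 150.9 185.8] rpy [-3.141e+00 -1.000e-03 -1.130e-01] t 17.3
[ 6.20159752  1.26617682 -5.70611507] [ 0.10812225 -1.13709546 -0.00953415]
```

```bash

python3 -m inch '{"hand":[0,0,0,0,0],"delta_pos":[[0.1,0,0],[0,0,0.4],[0,0,0.4],[0,0,0.3],[0,0,0]],"turn":[0,0,0,0,0]}'
python3 -c "
from h import *
delta([588.2,150.2,167]); s=env.state();print(s['ft_force'],s['moment'])"
```

```text
t: 17.8
eef_pos: [589.3, 150.9, 174.8]
tcp_rot: [-3.142, -0.0, -0.113]
ft_force: [5.5, 2.4, -4.4]
opening: 0.33
turn 0 shift cm (axes after turn) [-0.1   0.08  0.78] | now [589.3 150.9 174.8] rpy [-3.142 -0.    -0.113] t 17.8
[ 5.54872714  2.3925063  -4.3900725 ] [ 2.99805559e-01 -1.05431385e+00 -3.12578631e-04]
```

```bash

python3 -m inch '{"hand":[0,0,0,0,0],"delta_pos":[[0.05,0,0.3],[0,0,0.3],[0,0,0.2],[0,0,0.1],[0,0,0]],"turn":[0,0,0,0,0]}'
python3 -c "
from h import *
delta([588.2,150.2,167]); s=env.state();print(s['ft_force'],s['moment'])"
```

```text
t: 18.3
eef_pos: [589.9, 150.9, 166.8]
tcp_rot: [-3.141, -0.001, -0.113]
ft_force: [2.4, 2.3, 6.9]
opening: 0.331
turn 0 shift cm (axes after turn) [-0.16  0.08 -0.02] | now [589.9 150.9 166.8] rpy [-3.141e+00 -1.000e-03 -1.130e-01] t 18.3
[2.36043096 2.3391595  6.93699941] [ 0.34455739 -0.24713913 -0.05197203]
```

```bash

python3 -m inch '{"hand":[0.6,0.6,0.6,0.6,0.6,0.6,0.6,0.6,0.6],"delta_pos":[[0,0,0],[0,0,0],[0,0,0],[0,0,0],[0,0,-2],[0,0,-3],[0,0,-3],[0,3,0],[0,4,0]],"turn":[0,0,0,0,0,0,0,0,0]}'
python3 -m inch '{"hand":[0.6,0.6,0.6,0.6,0.6,0.6,0.6,0.6,0.6,0.6,0.6,0.6,0.6,0.6],"delta_pos":[[0,4.5,0],[0,4.5,0],[0,4.5,0],[0,4.5,0],[-0.1,4.5,0],[-0.1,4.5,0],[-0.1,4.5,0],[-0.1,4.5,0],[-0.1,4,0],[0,2,0],[0,0,0],[0,0,0],[0,0,0],[0,0,0]],"turn":[0,0,0,0,0,0,0,0,0,0,0,0,0,0]}'
python3 - <<'E'
from h import *
delta([531,-330,114])
im,d=snap('top','w2'); cv2.imwrite('pics/w2b.png',cv2.resize(im[90:250,60:380],(800,400),interpolation=cv2.INTER_CUBIC))
caps_side('s3')
E
```

```text
t: 19.2
eef_pos: [581.7, 81.5, 247.0]
tcp_rot: [-3.141, -0.002, -0.111]
ft_force: [0.2, -0.3, -0.2]
opening: 0.604
t: 20.6
eef_pos: [529.8, -334.2, 246.4]
tcp_rot: [-3.141, 0.0, -0.112]
ft_force: [-0.1, 0.8, -0.1]
opening: 0.602
turn 0 shift cm (axes after turn) [ 0.08 -0.43 13.24] | now [ 529.8 -334.2  246.4] rpy [-3.141  0.    -0.112] t 20.6
(546.3, -177.7) hidden 0
(531.7, -330.4) fit [ 529.7 -328.7] 215 [ 521. -334.   63.]
(430, -188.5) fit [ 428.5 -188.1] 200 [ 422. -195.   63.]
(424.1, -334.9) fit [ 422.5 -333.7] 247 [ 415. -339.   64.]
```

View pics/w2b.png

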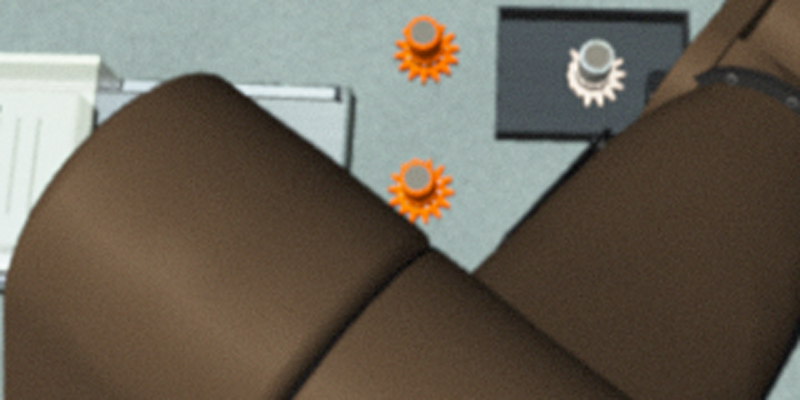

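View pics/s3.png

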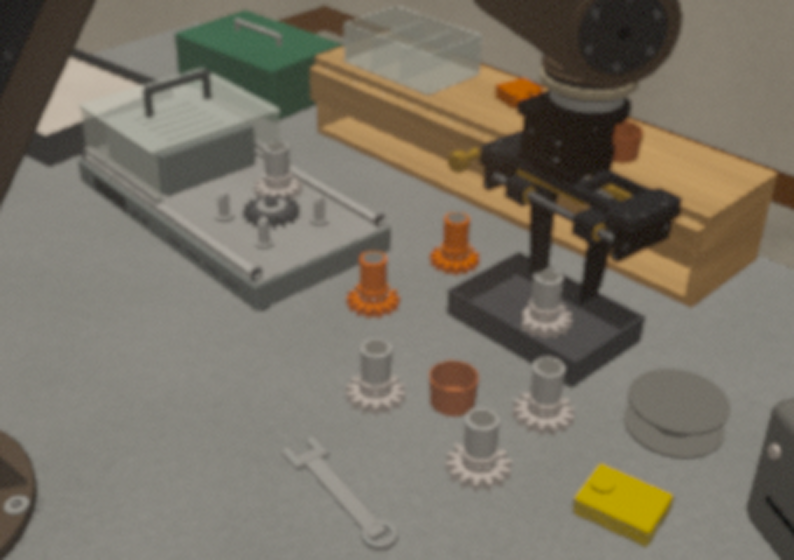

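```bash

python3 -m inch '{"hand":[0.6,0.6,0.6,0.6,0.6,0.6,0.6],"delta_pos":[[0.05,-0.43,1],[0,0,3],[0,0,3.5],[0,0,3],[0,0,1.5],[0,0,0.8],[0,0,0.4]],"turn":[0,0,0,0,0,0,0]}'
python3 -c "
from h import *
delta([531,-330,114])"
python3 -m inch '{"hand":[0,0,0,0,0,0,0],"delta_pos":[[0,0,0],[0,0,0],[0,0,0],[0,0,0],[0,0,0],[0,0,0],[0,0,0]],"turn":[0,0,0,0,0,0,0]}'
```

```text
t: 21.4
eef_pos: [530.6, -331.3, 114.1]
tcp_rot: [3.142, -0.0, -0.113]
ft_force: [0.3, -0.4, 0.2]
opening: 0.599
turn 0 shift cm (axes after turn) [ 0.03 -0.13  0.01] | now [ 530.6 -331.3  114.1] rpy [ 3.142 -0.    -0.113] t 21.4
t: 22.1
eef_pos: [530.6, -331.4, 114.9]
tcp_rot: [3.141, -0.001, -0.113]
ft_force: [-0.1, 2.3, 5.7]
opening: 0.334
```

```bash

python3 -m inch '{"hand":[0,0,0,0,0,0],"delta_pos":[[0,0,-1.5],[0,0,-3],[0,0,-3.5],[0,0,-3],[0,0,0],[0,0,0]],"turn":[0,-0.068,0,0,0,0]}'
python3 -c "
from h import *
delta([498.9,71.2,222],-0.045)
print(env.state()['ft_force'])"
```

```text
t: 22.7
eef_pos: [530.2, -331.3, 225.0]
tcp_rot: [3.141, -0.001, -0.045]
ft_force: [-0.9, 0.4, -2.9]
opening: 0.335
turn -0.0 shift cm (axes after turn) [ -4.93 -40.06   0.26] | now [ 530.2 -331.3  225. ] rpy [ 3.141e+00 -1.000e-03 -4.500e-02] t 22.7
[-0.94291718  0.41037361 -2.90480536]
```

```bash

python3 -m inch '{"hand":[0,0,0,0,0,0,0,0,0,0,0,0,0],"delta_pos":[[-0.5,-2,0],[-0.5,-4,0],[-0.5,-4.5,0],[-0.5,-4.5,0],[-0.5,-4.5,0],[-0.5,-4.5,0],[-0.5,-4.5,0],[-0.5,-4.5,0],[-0.5,-4,0],[-0.4,-2,0],[0,-1,0],[0,0,0],[0,0,0]],"turn":[0,0,0,0,0,0,0,0,0,0,0,0,0]}'
python3 -c "
from h import *
delta([498.9,71.2,190])"
```

```text
t: 24.0
eef_pos: [499.6, 69.8, 223.8]
tcp_rot: [3.141, 0.001, -0.046]
ft_force: [-0.7, -0.4, -2.1]
opening: 0.335
turn 0 shift cm (axes after turn) [-0.07 -0.14  3.38] | now [499.6  69.8 223.8] rpy [ 3.141e+00  1.000e-03 -4.600e-02] t 24.0
```

```bash

python3 -m inch '{"hand":[0,0,0,0,0,0],"delta_pos":[[-0.05,-0.12,1.5],[0,0,0.8],[0,0,0.6],[0,0,0.6],[0,0,0.5],[0,0,0]],"turn":[0,0,0,0,0,0]}'
python3 -c "
from h import *
delta([498.9,71.2,164.9]); s=env.state();print(s['ft_force'],s['moment'])"
```

```text
t: 24.6
eef_pos: [498.9, 71.6, 183.7]
tcp_rot: [3.141, 0.001, -0.045]
ft_force: [-0.1, -0.7, -1.9]
opening: 0.333
turn 0 shift cm (axes after turn) [0.   0.04 1.88] | now [498.9  71.6 183.7] rpy [ 3.141e+00  1.000e-03 -4.500e-02] t 24.6
[-0.13311099 -0.68937598 -1.85667721] [ 0.03775012 -0.00328552 -0.00285577]
```

Entered with no side force. Now lowering into mesh.

```bash

python3 -m inch '{"hand":[0,0,0,0,0],"delta_pos":[[0,0,0.4],[0,0,0.3],[0,0,0.3],[0,0,0],[0,0,0]],"turn":[0,0,0,0,0]}'
python3 -c "
from h import *
delta([498.9,71.2,164.9]); s=env.state();print(s['ft_force'],s['moment'])"
```

```text
t: 25.1
eef_pos: [499.0, 71.7, 174.2]
tcp_rot: [3.141, 0.0, -0.045]
ft_force: [-0.4, 0.1, -1.3]
opening: 0.332
turn 0 shift cm (axes after turn) [-0.01  0.05  0.93] | now [499.   71.7 174.2] rpy [ 3.141  0.    -0.045] t 25.1
[-0.36486962  0.09974076 -1.33548049] [ 0.01283011 -0.01033964  0.04913525]
```

```bash

python3 -m inch '{"hand":[0,0,0,0,0],"delta_pos":[[0,0,0.4],[0,0,0.3],[0,0,0.2],[0,0,0.1],[0,0,0]],"turn":[0,0,0,0,0]}'
python3 -c "
from h import *
delta([498.9,71.2,164.9]); s=env.state();print(s['ft_force'],s['moment'])"
```

```text
t: 25.6
eef_pos: [499.2, 71.9, 164.6]
tcp_rot: [-3.141, -0.001, -0.045]
ft_force: [-1.3, 2.2, 2.8]
opening: 0.334
turn 0 shift cm (axes after turn) [-0.03  0.07 -0.03] | now [499.2  71.9 164.6] rpy [-3.141e+00 -1.000e-03 -4.500e-02] t 25.6
[-1.32381425  2.21327089  2.77209512] [0.39721462 0.22779332 0.00831018]
```

```bash

python3 -m inch '{"hand":[0.6,0.6,0.6,0.6,0.6,0.6,0.6,0.6,0.6],"delta_pos":[[0,0,0],[0,0,0],[0,0,0],[0,0,0],[0,0,-2],[0,0,-3],[0,0,-3],[0,3,0],[-1,4,0]],"turn":[0,0,0,0,0,0,0,0,0]}'
python3 - <<'E'
from h import *
caps_side('s4')
im,d=snap('top','w3'); cv2.imwrite('pics/w3b.png',cv2.resize(im[90:250,60:380],(800,400),interpolation=cv2.INTER_CUBIC))
delta([429.4,-188.3,240])
E
```

```text
t: 26.5
eef_pos: [486.6, 2.2, 245.1]
tcp_rot: [3.141, -0.003, -0.043]
ft_force: [0.7, 0.0, -0.0]
opening: 0.6
(546.3, -177.7) hidden 0
(531.7, -330.4) hidden 0
(430, -188.5) fit [ 428.3 -187.7] 200 [ 421. -194.   63.]
(424.1, -334.9) fit [ 422.7 -333.8] 250 [ 415. -339.   64.]
turn 0 shift cm (axes after turn) [-4.66 19.03  0.45] | now [485.   -0.5 244.4] rpy [ 3.141  0.    -0.048] t 26.6
```

View pics/s4.png

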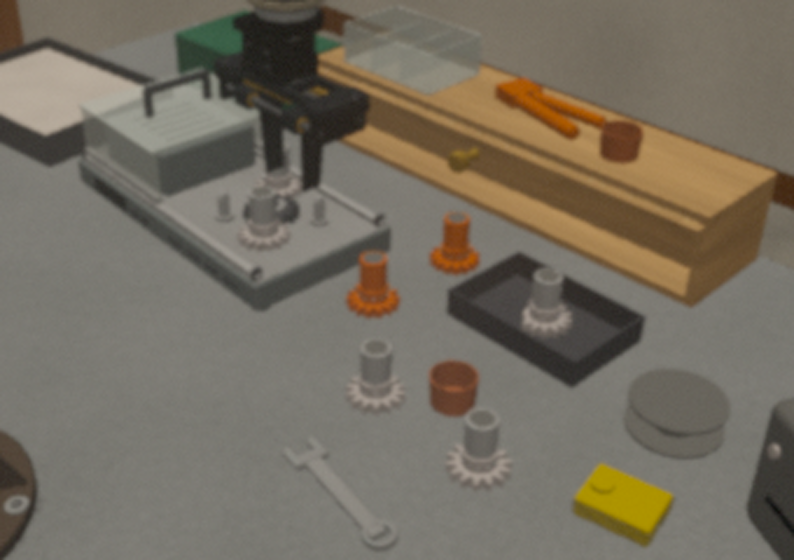

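View pics/w3b.png

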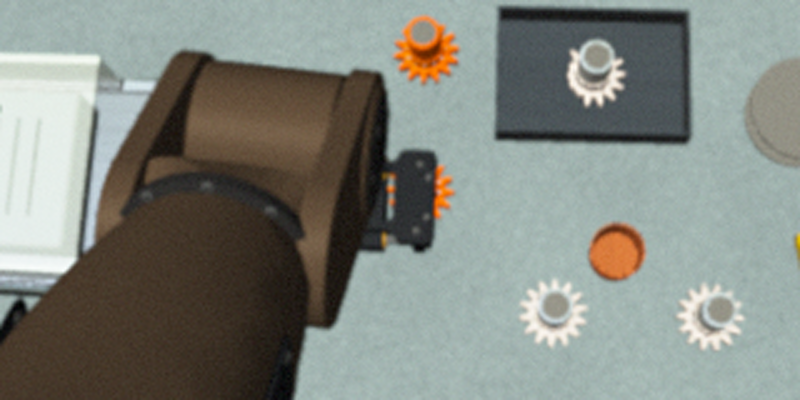

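```bash
python3 - <<'E'
from h import *
t0=cv2.imread('pics/w3.png')
for c in [(430,-188.5),(424.1,-334.9)]:
    w=phase(t0,c,14,28.5,14); print(c,w[:3],round(np.degrees(w[3]),2))
E
python3 -m inch '{"hand":[0.6,0.6,0.6,0.6,0.6,0.6,0.6,0.6,0.6],"delta_pos":[[-0.8,3,0],[-1,4,0],[-1,4.5,0],[-1,4.5,0],[-0.8,3,0],[0,0,3],[0,0,3],[0,0,0],[0,0,0]],"turn":[0,0,0,0,0,0,0,0,0]}'
python3 -c "
from h import *
delta([429.4,-188.3,114])"
```

```text
(430, -188.5) (np.float64(43.08594907215242), np.float64(0.0), np.float64(0.0)) 21.06
(424.1, -334.9) (np.float64(42.52898576819368), np.float64(0.0), np.float64(0.0)) 9.68
t: 27.5
eef_pos: [431.6, -185.3, 184.5]
tcp_rot: [-3.141, 0.001, -0.045]
ft_force: [0.4, -0.1, 1.4]
opening: 0.605
turn 0 shift cm (axes after turn) [-0.2   0.31  7.05] | now [ 431.6 -185.3  184.5] rpy [-3.141e+00  1.000e-03 -4.500e-02] t 27.5
```

```bash

python3 -m inch '{"hand":[0.6,0.6,0.6,0.6,0.6,0,0,0,0,0,0,0],"delta_pos":[[-0.2,0.31,1],[0,0,2.5],[0,0,2],[0,0,1],[0,0,0.5],[0,0,0],[0,0,0],[0,0,0],[0,0,0],[0,0,0],[0,0,0],[0,0,0]],"turn":[0,0,0,0,0,0,0,0,0,0,0,0]}'
python3 -m inch '{"hand":[0,0,0,0,0,0],"delta_pos":[[0,0,-1.5],[0,0,-3],[0,0,-3.5],[0,0,-3],[0,0,0],[0,0,0]],"turn":[0,-0.055,0,0,0,0]}'
python3 -c "
from h import *
delta([584.1,66.1,222])
print(env.state()['ft_force'])"
```

```text
t: 28.7
eef_pos: [429.4, -188.6, 114.7]
tcp_rot: [3.141, -0.001, -0.045]
ft_force: [-0.5, 1.0, 6.6]
opening: 0.331
t: 29.3
eef_pos: [429.0, -188.4, 224.2]
tcp_rot: [3.141, -0.001, 0.01]
ft_force: [-0.5, 0.2, -3.5]
opening: 0.33
turn 0 shift cm (axes after turn) [ 15.76 -25.29   0.21] | now [ 429.  -188.4  224.2] rpy [ 3.141e+00 -1.000e-03  1.000e-02] t 29.3
[-0.45934046  0.20222422 -3.4782879 ]
```

```bash

python3 -m inch '{"hand":[0,0,0,0,0,0,0,0,0,0,0,0],"delta_pos":[[1,-1.6,-0.3],[2,-3.2,-0.5],[2,-3.2,0],[2.4,-3.4,0],[2.4,-3.4,0],[2,-3.4,0],[2,-3.2,0],[1.3,-2.4,0],[0.66,-1.5,0],[0,0,0.6],[0,0,0.2],[0,0,0]],"turn":[0,0,0,0,0,0,0,0,0,0,0,0]}'
python3 -c "
from h import *
delta([584.1,66.1,190])"
```

```text
t: 30.5
eef_pos: [583.7, 65.0, 223.3]
tcp_rot: [3.141, 0.002, 0.009]
ft_force: [-0.0, -0.0, -2.2]
opening: 0.337
turn 0 shift cm (axes after turn) [ 0.05 -0.11  3.33] | now [583.7  65.  223.3] rpy [3.141e+00 2.000e-03 9.000e-03] t 30.5
```

```bash

python3 -m inch '{"hand":[0,0,0,0,0,0],"delta_pos":[[0.04,-0.1,1.5],[0,0,0.8],[0,0,0.6],[0,0,0.6],[0,0,0.5],[0,0,0]],"turn":[0,0,0,0,0,0]}'
python3 -c "
from h import *
delta([584.1,66.1,164.7]); s=env.state();print(s['ft_force'],s['moment'])"
```

```text
t: 31.1
eef_pos: [584.5, 66.9, 183.7]
tcp_rot: [3.142, 0.001, 0.01]
ft_force: [-0.7, -0.0, -2.2]
opening: 0.331
turn 0 shift cm (axes after turn) [-0.04  0.08  1.9 ] | now [584.5  66.9 183.7] rpy [3.142e+00 1.000e-03 1.000e-02] t 31.1
[-0.74399277 -0.04688405 -2.22914674] [ 0.01249561 -0.01643792 -0.02425175]
```

```bash

python3 -m inch '{"hand":[0,0,0,0,0],"delta_pos":[[0,0.04,0.4],[0,0,0.3],[0,0,0.3],[0,0,0],[0,0,0]],"turn":[0,0,0,0,0]}'
python3 -c "
from h import *
delta([584.1,66.1,164.7]); s=env.state();print(s['ft_force'],s['moment'])"
```

```text
t: 31.6
eef_pos: [584.7, 66.6, 174.2]
tcp_rot: [3.142, 0.0, 0.01]
ft_force: [-0.1, 0.0, -2.5]
opening: 0.33
turn 0 shift cm (axes after turn) [-0.06  0.05  0.95] | now [584.7  66.6 174.2] rpy [3.142 0.    0.01 ] t 31.6
[-0.12846053  0.0408055  -2.45298341] [ 0.0270848  -0.04966395 -0.0090137 ]
```

```bash

python3 -m inch '{"hand":[0,0,0,0,0],"delta_pos":[[0,0,0.4],[0,0,0.3],[0,0,0.2],[0,0,0.1],[0,0,0]],"turn":[0,0,0,0,0]}'
python3 -c "
from h import *
delta([584.1,66.1,164.7]); s=env.state();print(s['ft_force'],s['moment'])"
```

```text
t: 32.1
eef_pos: [584.7, 66.7, 164.7]
tcp_rot: [3.141, -0.0, 0.01]
ft_force: [-1.6, -0.1, 3.9]
opening: 0.334
turn 0 shift cm (axes after turn) [-0.06  0.06 -0.  ] | now [584.7  66.7 164.7] rpy [ 3.141 -0.     0.01 ] t 32.1
[-1.63941789 -0.1141061   3.85724038] [-0.03009738  0.39675189 -0.05347432]
```

```bash

python3 -m inch '{"hand":[0.6,0.6,0.6,0.6,0.6,0.6,0.6,0.6,0.6,0.6,0.6],"delta_pos":[[0,0,0],[0,0,0],[0,0,0],[0,0,0],[0,0,-2],[0,0,-3],[0,0,-3],[-0.5,3,0],[-1.5,4,0],[-1.5,4,0],[-1.5,4,0]],"turn":[0,0,0,0,0,0,0,0,0,0,0]}'
python3 - <<'E'
from h import *
caps_side('s5')
im,d=snap('top','w4'); cv2.imwrite('pics/w4b.png',cv2.resize(im[90:250,60:380],(800,400),interpolation=cv2.INTER_CUBIC))
w=phase(im,(424.1,-334.9),14,28.5,14); print(w[:3],round(np.degrees(w[3]),2))
delta([423.4,-334.5,240])
E
```

```text
t: 33.2
eef_pos: [535.5, -85.1, 244.3]
tcp_rot: [3.141, -0.0, 0.01]
ft_force: [0.4, -0.2, 0.2]
opening: 0.599
(546.3, -177.7) hidden 0
(531.7, -330.4) hidden 0
(430, -188.5) hidden 0
(424.1, -334.9) fit [ 422.5 -333.8] 246 [ 415. -340.   64.]
(np.float64(42.19509874544778), np.float64(0.0), np.float64(0.0)) 9.66
turn 0 shift cm (axes after turn) [-11.3   24.64   0.45] | now [534.9 -87.4 244.3] rpy [3.141 0.    0.006] t 33.3
```

View pics/s5.png

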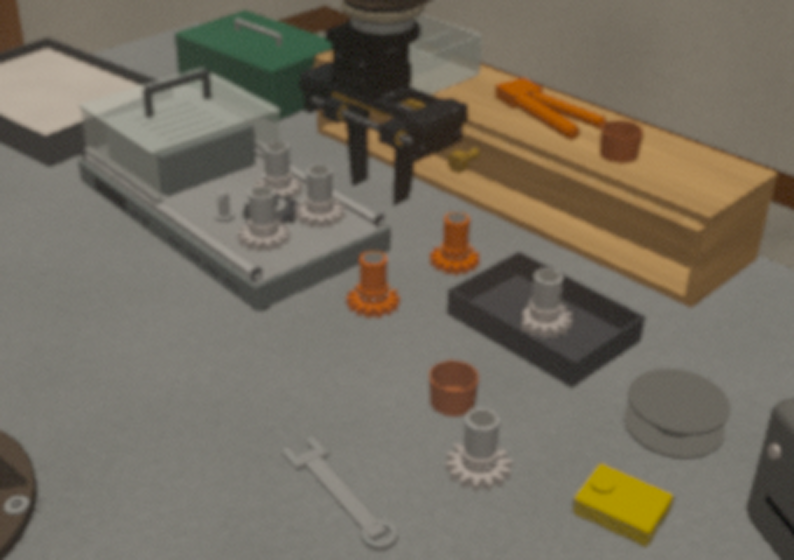

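Three wheels are seated on shafts 1, 2 and 3. The last new wheel hasn't moved, so I'll go get it.

```bash

python3 -m inch '{"hand":[0.6,0.6,0.6,0.6,0.6,0.6,0.6,0.6,0.6,0.6,0.6],"delta_pos":[[-1,2,0],[-1.6,3.6,0],[-1.8,4,0],[-1.8,4,0],[-1.8,4,0],[-1.8,4,0],[-1.5,3,0],[0,0,3],[0,0,3],[0,0,0],[0,0,0]],"turn":[0,0,0,0,0,0,0,0,0,0,0]}'
python3 -c "
from h import *
delta([423.4,-334.5,114])"
```

```text
t: 34.4
eef_pos: [426.1, -330.8, 184.6]
tcp_rot: [-3.141, 0.0, 0.01]
ft_force: [0.8, -0.4, 0.6]
opening: 0.598
turn 0 shift cm (axes after turn) [-0.27  0.38  7.06] | now [ 426.1 -330.8  184.6] rpy [-3.141  0.     0.01 ] t 34.4
```

```bash

python3 -m inch '{"hand":[0.6,0.6,0.6,0.6,0.6,0,0,0,0,0,0,0],"delta_pos":[[-0.25,0.38,1],[0,0,2.5],[0,0,2],[0,0,1],[0,0,0.5],[0,0,0],[0,0,0],[0,0,0],[0,0,0],[0,0,0],[0,0,0],[0,0,0]],"turn":[0,0,0,0,0,0,0,0,0,0,0,0]}'
python3 -m inch '{"hand":[0,0,0,0,0,0],"delta_pos":[[0,0,-1.5],[0,0,-3],[0,0,-3.5],[0,0,-3],[0,0,0],[0,0,0]],"turn":[0,0.1,0.095,0,0,0]}'
python3 -c "
from h import *
delta([504.9,156.5,222])
print(env.state()['ft_force'])"
```

```text
t: 35.6
eef_pos: [423.3, -334.9, 114.8]
tcp_rot: [3.141, -0.001, 0.01]
ft_force: [1.2, 1.6, 5.7]
opening: 0.333
t: 36.2
eef_pos: [422.9, -334.6, 223.9]
tcp_rot: [3.141, -0.0, -0.185]
ft_force: [0.1, -0.2, -3.7]
opening: 0.33
turn 0 shift cm (axes after turn) [ -0.97 -49.78   0.18] | now [ 422.9 -334.6  223.9] rpy [ 3.141 -0.    -0.185] t 36.2
[ 0.07974128 -0.16548403 -3.74444838]
```

```bash

python3 -m inch '{"hand":[0,0,0,0,0,0,0,0,0,0,0,0,0,0,0],"delta_pos":[[0,-2,-2],[0,-3.5,-2],[0,-3.8,-2],[-0.2,-4.5,0],[-0.2,-4.5,0],[-0.2,-4.5,0],[-0.2,-4.5,0],[-0.2,-4.5,0],[0,-4.5,0],[0,-4.5,0],[0,-4.2,0],[0,-3,0],[0,-1.5,0],[0,0,0],[0,0,0]],"turn":[0,0,0,0,0,0,0,0,0,0,0,0,0,0,0]}'
python3 -c "
from h import *
delta([504.9,156.5,222])"
```

```text
t: 37.7
eef_pos: [504.1, 153.0, 283.1]
tcp_rot: [3.14, 0.002, -0.185]
ft_force: [-0.3, 0.2, -3.4]
opening: 0.332
turn 0 shift cm (axes after turn) [ 0.02 -0.36  6.11] | now [504.1 153.  283.1] rpy [ 3.14e+00  2.00e-03 -1.85e-01] t 37.7
```

```bash

python3 -m inch '{"hand":[0,0,0,0,0],"delta_pos":[[0.02,-0.3,2],[0,0,2.5],[0,0,1.6],[0,0,0],[0,0,0]],"turn":[0,0,0,0,0]}'
python3 -c "
from h import *
delta([504.9,156.5,184])"
```

```text
t: 38.2
eef_pos: [505.4, 155.5, 223.4]
tcp_rot: [3.141, 0.0, -0.186]
ft_force: [-0.6, 0.5, -2.3]
opening: 0.333
turn 0 shift cm (axes after turn) [-0.06 -0.09  3.94] | now [505.4 155.5 223.4] rpy [ 3.141  0.    -0.186] t 38.2
```

```bash

python3 -m inch '{"hand":[0,0,0,0,0,0],"delta_pos":[[-0.03,-0.08,1.5],[0,0,0.8],[0,0,0.6],[0,0,0.6],[0,0,0.5],[0,0,0]],"turn":[0,0,0,0,0,0]}'
python3 -c "
from h import *
delta([504.9,156.5,164.8]); s=env.state();print(s['ft_force'],s['moment'])"
```

```text
t: 38.8
eef_pos: [505.0, 157.3, 182.7]
tcp_rot: [3.141, 0.001, -0.185]
ft_force: [0.1, 0.7, -2.8]
opening: 0.331
turn 0 shift cm (axes after turn) [0.01 0.08 1.79] | now [505.  157.3 182.7] rpy [ 3.141e+00  1.000e-03 -1.850e-01] t 38.8
[ 0.09186028  0.65293874 -2.82832364] [ 0.0930568   0.01265697 -0.00854483]
```

```bash

python3 -m inch '{"hand":[0,0,0,0,0],"delta_pos":[[0,0,0.4],[0,0,0.3],[0,0,0.2],[0,0,0],[0,0,0]],"turn":[0,0,0,0,0]}'
python3 -c "
from h import *
delta([504.9,156.5,164.8]); s=env.state();print(s['ft_force'],s['moment'])"
```

```text
t: 39.3
eef_pos: [505.1, 157.4, 174.2]
tcp_rot: [3.142, -0.0, -0.185]
ft_force: [-0.2, 0.0, -3.0]
opening: 0.335
turn 0 shift cm (axes after turn) [-0.01  0.09  0.94] | now [505.1 157.4 174.2] rpy [ 3.142 -0.    -0.185] t 39.3
[-0.15205048  0.03998557 -3.00503662] [0.08251007 0.03953811 0.01591137]
```

```bash

python3 -m inch '{"hand":[0,0,0,0,0],"delta_pos":[[0,0,0.4],[0,0,0.3],[0,0,0.2],[0,0,0.1],[0,0,0]],"turn":[0,0,0,0,0]}'
python3 -c "
from h import *
delta([504.9,156.5,164.8]); s=env.state();print(s['ft_force'],s['moment'])"
```

```text
t: 39.8
eef_pos: [505.2, 157.4, 164.6]
tcp_rot: [-3.141, -0.001, -0.185]
ft_force: [-1.4, 0.6, 4.7]
opening: 0.33
turn 0 shift cm (axes after turn) [-0.01  0.1  -0.02] | now [505.2 157.4 164.6] rpy [-3.141e+00 -1.000e-03 -1.850e-01] t 39.8
[-1.43157027  0.60104167  4.65468278] [0.01202668 0.36583016 0.05366494]
```

```bash

python3 -m inch '{"hand":[0.6,0.6,0.6,0.6,0.6,0.6,0.6,0.6,0.6,0.6,0.6,0.6,0.6,0.6,0.6,0.6,0.6],"delta_pos":[[0,0,0],[0,0,0],[0,0,0],[0,0,0],[0,0,-2],[0,0,-3],[0,0,-3],[0,3,-3],[0,4.5,0],[0,4.5,0],[0,4.5,0],[0,4.5,0],[0,4.5,0],[0,4.5,0],[0,3,0],[0,0,0],[0,0,0]],"turn":[0,0,0,0,0,0,0,0,0,0,0,-0.12,0,0,0,0,0]}'
python3 - <<'E'
from h import *
im,d=snap('top','f1'); cv2.imwrite('pics/f1b.png',cv2.resize(im[80:260,0:320],(800,450),interpolation=cv2.INTER_CUBIC))
P=cloud('top',d)
im,_=snap('side','f1s'); cv2.imwrite('pics/f1sb.png',cv2.resize(im[80:230,100:300],(800,600),interpolation=cv2.INTER_CUBIC))
for c in [(498.9,71.2),(584.5,66.6),(590,151.2),(505,157)]:
    m=(np.hypot(P[...,0]-c[0],P[...,1]-c[1])<22)&(P[...,2]>105); s=P[m]; print(c,s.mean(0).round(1) if len(s) else None,len(s))
m=np.hypot(P[...,0]-559,P[...,1]-312)<70; m&=(P[...,2]>160); print('handle',P[m].mean(0).round(1),m.sum())
delta([559,312,260],-0.063)
E
```

```text
t: 41.5
eef_pos: [458.3, -169.1, 274.1]
tcp_rot: [-3.141, 0.0, -0.067]
ft_force: [-0.5, 0.2, -0.4]
opening: 0.603
(498.9, 71.2) [499.1  71.  116.7] 193
(584.5, 66.6) [582.5  65.1 116.2] 185
(590, 151.2) [586.8 149.5 116.3] 189
(505, 157) [504.6 155.4 116.4] 180
handle [555.5 310.  168.3] 243
turn -0.002 shift cm (axes after turn) [  7.   -48.54   1.43] | now [ 458.5 -168.   274.2] rpy [-3.141  0.    -0.065] t 41.6
```

View pics/f1b.png

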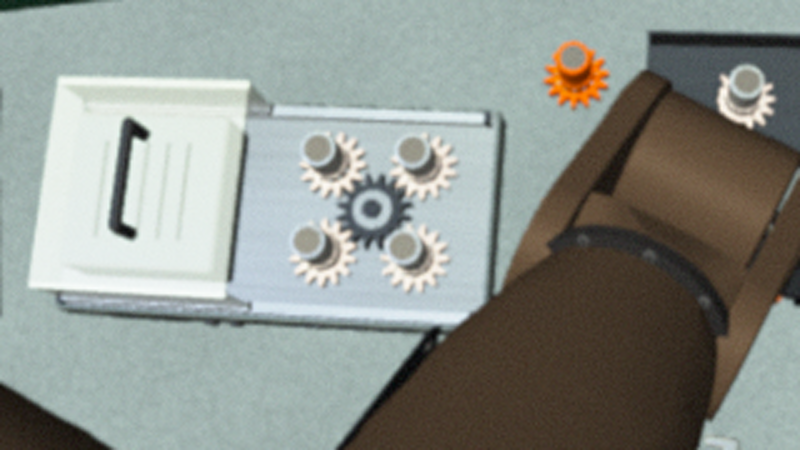

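View pics/f1sb.png

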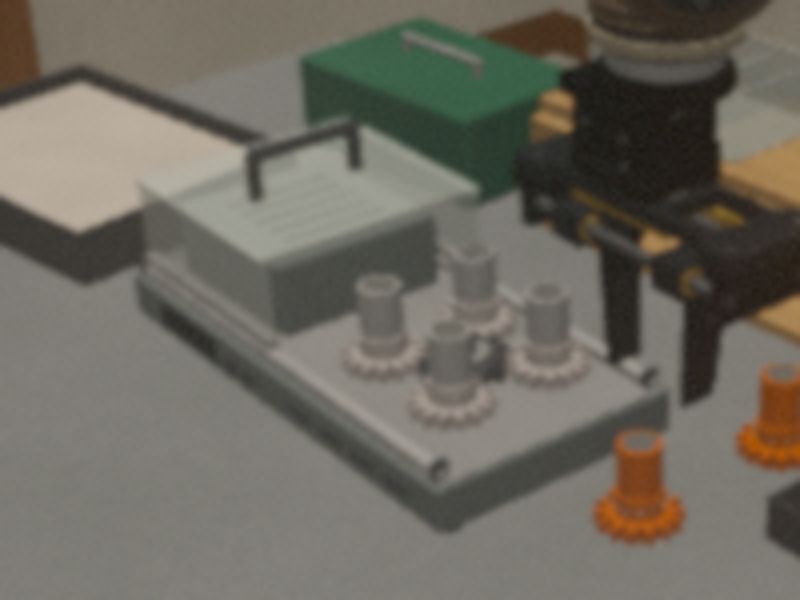

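```bash

python3 -m inch '{"hand":[0.6,0.6,0.6,0.6,0.6,0.6,0.6,0.6,0.6,0.6,0.6,0.6,0.6,0.6],"delta_pos":[[0.3,-2,0],[0.6,-4,0],[0.6,-4.5,0],[0.6,-4.5,0],[0.6,-4.5,0],[0.6,-4.5,0],[0.7,-4.5,0],[0.7,-4.5,0],[0.7,-4.5,0],[0.7,-4.5,0],[0.6,-4,0],[0.3,-2,0],[0,0,0],[0,0,0]],"turn":[0,0,0,0,0,0,0,0,0,0,0,0,0,0]}'
python3 -c "
from h import *
delta([557.5,311.5,225],-.063)"
```

```text
t: 43.0
eef_pos: [558.7, 306.4, 273.9]
tcp_rot: [3.141, 0.001, -0.063]
ft_force: [-0.4, -0.3, -0.6]
opening: 0.6
turn -0.0 shift cm (axes after turn) [-0.15 -0.5   4.89] | now [558.7 306.4 273.9] rpy [ 3.141e+00  1.000e-03 -6.300e-02] t 43.0
```

```bash

python3 -m inch '{"hand":[0.6,0.6,0.6,0.6,0,0,0,0,0,0,0,0,0,0,0],"delta_pos":[[-0.1,-0.5,0.5],[0,0,2],[0,0,1.6],[0,0,0.7],[0,0,0],[0,0,0],[0,0,0],[0,0,0],[0,0,0],[0,0,0],[0,0,0],[0,0,0],[0,0,0],[0,0,0],[0,0,0]],"turn":[0,0,0,0,0,0,0,0,0,0,0,0,0,0,0]}'
python3 -m inch '{"hand":[0,0,0,0,0,0,0,0,0,0,0,0,0],"delta_pos":[[0,1,0],[0,2,0],[0,2,0],[0,2,0],[0,2,0],[0,2,0],[0,2,0],[0,2,0],[0,2,0],[0,1.4,0],[0,0.8,0],[0,0,0],[0,0,0]],"turn":[0,0,0,0,0,0,0,0,0,0,0,0,0]}'
```

```text
t: 44.5
eef_pos: [559.1, 310.8, 226.4]
tcp_rot: [-3.141, -0.0, -0.065]
ft_force: [-0.1, 1.3, 3.9]
opening: 0.117
t: 45.8
eef_pos: [546.9, 117.5, 226.4]
tcp_rot: [3.141, -0.002, -0.066]
ft_force: [4.4, -1.5, 2.3]
opening: 0.117
```

```bash

python3 -m inch '{"hand":[0,0,0,0],"delta_pos":[[0,0.4,0],[0,0.3,0],[0,0.1,0],[0,0,0]],"turn":[0,0,0,0]}'
python3 -c "
from h import *
s=env.state();print(s['eef_pos'],s['ft_force'])"
```

```text
t: 46.2
eef_pos: [546.5, 112.2, 226.4]
tcp_rot: [-3.138, -0.002, -0.066]
ft_force: [6.9, 19.1, -0.0]
opening: 0.121
[546.53116391 112.24864037 226.41677064] [ 6.92822962 19.09063446 -0.04292087]
```

```bash

python3 -m inch '{"hand":[0.5,0.5,0.5,0.5,0.5,0.5,0.5,0.5,0.5,0.5,0.5,0.5,0.5,0.5,0.5],"delta_pos":[[0,0,0],[0,0,0],[0,0,0],[0,0,0],[0,0,-2],[0,0,-3],[0,2,-3],[0,4,0],[-1,4.5,0],[-1,4.5,0],[-1,4.5,0],[-1,4.5,0],[0,4.5,0],[0,2,0],[0,0,0]],"turn":[0,0,0,0,0,0,0,0,0,0,0,0,0,0,0]}'
python3 - <<'E'
from h import *
im,d=snap('top','e1'); cv2.imwrite('pics/e1b.png',cv2.resize(im[80:260,0:320],(800,450),interpolation=cv2.INTER_CUBIC))
P=cloud('top',d)
im,_=snap('side','e1s'); cv2.imwrite('pics/e1sb.png',cv2.resize(im[80:320,100:440],(794,560),interpolation=cv2.INTER_CUBIC))
yd=np.array([.064,.998]);xd=np.array([.998,-.064])
s=P[80:230,0:230].reshape(-1,3); s=s[abs(s[:,2]-129)<5]; a=s[:,:2]@yd; b=s[:,:2]@xd
e=[a[abs(b-c)<3].max() for c in range(470,600,10)]; e2=[a[abs(b-c)<3].min() for c in range(470,600,10)]
print(np.median(e),np.median(e2),'origin along y',np.array([544.4,111.2])@yd)
print(env.state()['ft_force'],env.state()['eef_pos'])
E
```

```text
t: 47.7
eef_pos: [485.6, -193.1, 306.0]
tcp_rot: [3.141, 0.0, -0.069]
ft_force: [0.3, 0.1, 0.3]
opening: 0.504
238.62606251229536 55.074733922420826 origin along y 145.8192
[0.27911761 0.6857523  0.12708463] [ 485.85229357 -190.577701    305.99474209]
```

View pics/e1b.png

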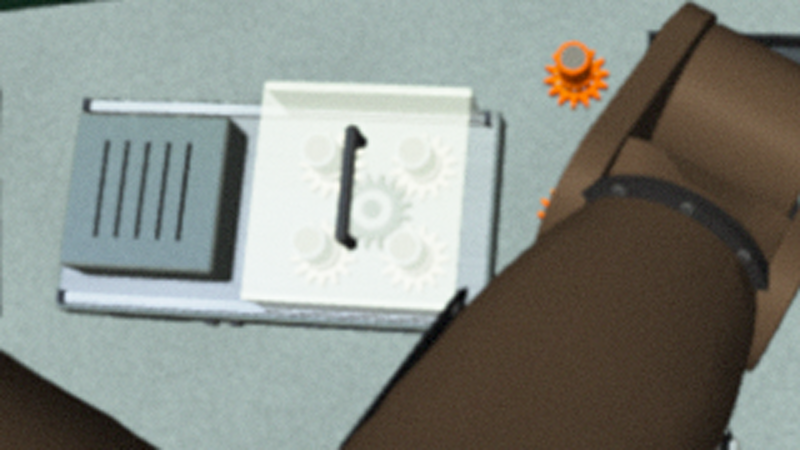

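View pics/e1sb.png

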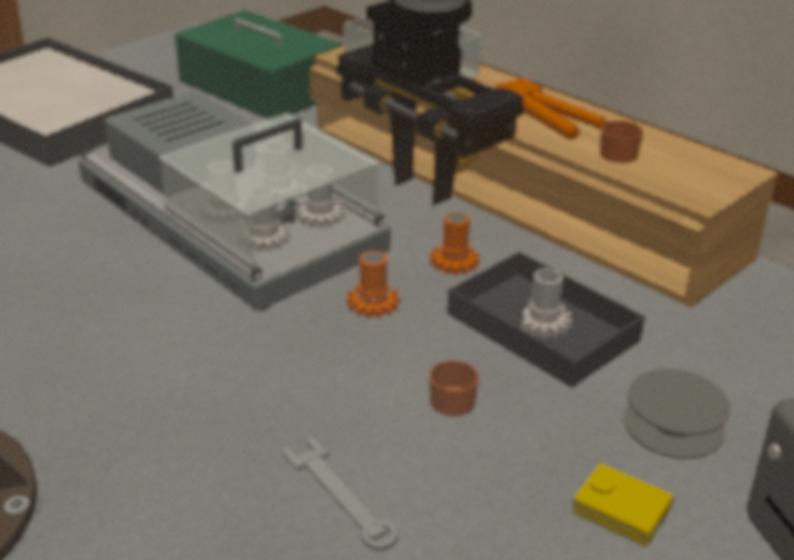

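```bash
python3 -c "
from h import *
ticket.job_done()"
```

```text
the job is handed in; nothing more can be done
```

The job is done and handed in at about t = 48 s of the 210 s allowed. No verdict came back, so the results below are from my own checks.

- **Guard open:** I slid it until it hit the stop. It moved only 185 mm by the top camera because it started about 15 mm open.
- **Stripped wheel:** There was one, on shaft_1. It now stands in the scrap tray.
- **New wheels:** There were four. I set each wheel's angle from the camera images before lowering it, one each onto shafts 3, 1, 2 and 4. All four dropped straight into mesh, so no rocking was needed.
- **Guard shut:** I pushed it until it met the shut stop.

My last checks:
- **Wheel height:** Each wheel stopped at the height expected for fully home. Just before I shut the guard, all four cap tops read 116–117 mm in the depth image. They should be 118 mm, and the top camera read other heights 1–2 mm low too.
- **Guard position:** The top camera showed it moved 198.6 mm and ended with its centre about 1 mm from the shut position.
- **Bystanders and robot:** The cup, reel, tags and wrench looked unmoved in the last side picture. The gripper was clear of everything.

Two small things were off. The camera put shaft 3 about 2 mm from where it really was, which showed as a side force of about 6 N as that wheel went on; I corrected for it. The wrist force also peaked at about 59 N when the guard reached its open stop, under the 120 N limit.

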